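# Seat and cam-lock a glued strip, then hold a spring clamp open astride it

### The arm

A 6-joint arm with a two-finger parallel gripper is mounted at the origin on a cart in front of the work surface, level with it; the furniture and walls round the work are solid. World frame = base frame: x ahead of the robot, y to its left, z up, the work surface at z = 0. Lengths are in m, angles in rad, forces in N, time in s.
With the tool pointing down it reaches from about 0.35 to 0.925 m from the base axis. Payload 6.4 kg.
Tool frame: the origin (TCP) lies on the centre line of the jaws, within the pads' length; the fingertips stand tips_ahead ahead of it and the grasp point (between the pads) lies 5 mm behind it (tips_ahead is the distance from the TCP to the fingertips, in m); z points along the fingers, y is the direction in which the jaws open and shut (so a half turn about z gives the same grasp; the last joint's range is limited). The gripper opens to 94 mm and grips with 3 to 60 N. Pads are 16 mm wide; open, the fingers measure 119 mm over their backs; the gripper's body (75 mm by 177 mm) begins 78 mm behind the grasp point.
Start: joints at [-1.362, 0.245, 1.558, -0, 1.339, -0.174], TCP at [0.243, -0.603, 0.219] pointing down, gripper open.
Joint ranges: [-3.13, 3.13], [-1.02, 2.26], [0.13, 2.54], [-0.95, 4.09], [0.21, 2.88], [-2.74, 2.74]. Speed limits (rad/s): [2.57, 2.57, 3.14, 3.14, 3.14, 3.14].

### API

Orientations are given as a unit quaternion [x, y, z, w].
In Python, from rig import * gives the robot as it stands.
- The arm moves only by the shell command python3 -m handwheel 'ROWS' [OPENING] [FORCE]. ROWS is JSON, a list that holds one entry, the list of rows, each a list of 6 numbers: the shift along the tool's x, y, z in cm, then the turn, a rotation vector about the tool's x, y, z in degrees. In form: [[[x, y, z, wx, wy, wz], ...]]. A call has 1 to 8 rows; each row shifts and turns the commanded pose from where the row before left it, along the tool's axes as they then stand; what a row does not reach is not made up. A row lasts 1/10 s, in which the tool goes at most 50 mm and 8.59 degrees, less where a joint would pass 70% of its speed; a pose out of reach is approached as far as the arm can. A call is refused whole if a number of a shift passes 5 or a number of a turn 8.59, either way. A call with a gripper value outside its range is refused whole. OPENING is the closure in counts, from 0 (fully open) to 255 (shut), set as the call begins (- or left out, the last holds). The fingers move at their own pace and stop on an object; FORCE is the grip in N (left out, the last holds). Time passes only in rows, so rows that do not move let the fingers close. It gives the time, the measured TCP pose, the force and the opening at its end, in the units of the state.
- state(): the state, without advancing time (a new reading comes with each control period).
- snapshot(name): name is "scene" or "top" or "wrist"; returns the picture (384x512x3 uint8, blue, green, red); there is no depth.
- calibration(name): a dict with "fx", "fy", "cx", "cy" (pixels), "rvec" (rotation vector, rad) and "tvec" (3), from world to camera coordinates, as OpenCV has them. Camera axes: x right, y down, z forward; pixel columns grow to the right and rows downward; lengths in m; the calibration is good to about 2 mm. A picture is of the moment at which its call begins: read the wrist's pose just before it. calibration takes no time and is no camera call; for the wrist camera it gives the pose at the moment of the call.
- finish_job(): hands the job in, once; it reports no verdict.
The state is a dict: "t": time; "joint_pos": joint angles; "joint_vel": joint speeds; "tau": joint torques, N m; "ee_pos": TCP position; "tool_rot": TCP orientation; "wrist_force": force on the tool from outside, world axes, zero at the start; "torque": the same for the moment, N m; "gripper_width": finger opening in m.
Only numpy, scipy, OpenCV 4.12 (cv2) and the standard library are available. Lean on these libraries where they do the work, as an engineer would, in place of code of your own. Each camera call takes 0.05 s, during which the arm holds its last target.

### The job

The freshly glued strip stands on edge in the gluing jig but is not fully home: slide it along its groove, without lifting it out, until it butts against the dark end stop, then swing the black-knobbed cam lever all the way round to lock it. Then squeeze the orange spring clamp open, take it off its rack and hold it gaping upright astride the strip at the pencil line, both jaw pads wholly below the strip's top edge and touching neither face, so that I can slip the packing in: finish still holding it open like that, and leave the other tools where they lie.

Things in the scene. Friction and masses are not known exactly. Their poses are not given: they have to be found in the camera images.
- jig: gluing jig, fixed to the bench: plywood base 118 mm (x) by 340 mm (y), 15 mm thick; two brown fences along its own y axis (tops 35 mm above the bench) leave a groove 15.5 mm wide centred on x = 0. Origin on the bench below the groove's middle; z up, y along the groove towards the end stop. The near (-x) fence is interrupted for the cam.
- stop_face (a point): point on the jig: middle of the face of the dark end stop that the strip must butt against, at groove floor height (jig frame 0, 150 mm, 15 mm). The stop block is 60 mm wide and its top is 55 mm above the bench. The groove is open at the other (-y) end.
- blank: the glued strip: a light and a darker lath face to face, yellow glue line; 14 mm thick (own x), 220 mm long (y, along the jig's y), 70 mm high (z), 0.1 to 0.2 kg. Loose on edge in the groove, floor 15 mm and top edge 85 mm above the bench; starts 30 to 60 mm short of the stop, slides easily. Origin: middle of its underside. Pencil line squared round it at mid-length (y = 0).
- blank_end (a point): point on the strip: middle of the lower edge of the end that meets the stop (strip frame 0, 110 mm, 0)
- blank_top (a point): point on the strip: middle of its top edge, on the pencil line (70 mm above its origin)
- cam_lever (a joint): cam lever angle, rad: 0 to 0.25 at the start (open, pointing to the jig's -x, towards the robot), 1.57 at its stop (locked, pointing to the jig's -y); locked means past 1.35. Turns anticlockwise from above about point cam_pivot; stays where left. Past about 0.9 the eccentric squeezes the strip's foot against the far fence and the last bit needs 10 to 15 N at the knob.
- lever_knob (a point): centre of the upright round black knob on the lever's end, 60 mm from the pivot axis: 19 mm in diameter, 29 mm tall, from 54 to 83 mm above the bench; this point is 68 mm above the bench. It can be pinched from above or pushed sideways.
- cam_pivot (a point): point on the cam lever's vertical turning axis, at the top of the jig's base (jig frame -33 mm, -45 mm, 15 mm)
- rack: clamp rack, fixed to the bench: a pale upright rail 12 mm thick (x), 205 mm long (y), its top edge 75 mm above the bench, on two dark feet. Origin on the bench below its middle. A blue spring clamp of the same shape, which is not wanted, stays fixed on it at y = +72 mm of the rack.
- clamp: orange spring clamp (dark steel halves, orange grips and jaw pads, 0.1 kg) biting the rack's rail, jaws down, handles up. Origin: its pivot pin, 100 mm above the bench. Own x across the jaws and the rail (the direction to pinch), y along the pin, z up through the handles. Lowest part 53 mm below the pin; 34 mm over the jaws on the rail, 62 mm fully open.
- jaw_far (a joint): opening of the clamp's jaws, rad turned by each half (both halves turn alike): 0 as it bites the 12 mm rail, 0.30 at the stop where the pads are about 38 mm apart. Gaping means beyond 0.2 (about 30 mm). Let go, the spring shuts it.
- mouth (a point): point midway between the two jaw pads, 45 mm below the pivot pin on the clamp's own z axis. Each pad is 18 mm tall (9 mm above and below this point) and 22 mm wide.
- handles (a point): point midway between the orange grips, 42 mm above the pin: pinch here along the clamp's x. Grips reach 20 to 53 mm above the pin, 22 mm wide; on the rail they lean outwards, 57 mm over their outer faces at the top; fully squeezed they are parallel, 26 mm over. Takes about 6 N to start, 10 N fully open; 20 N or more holds it firmly at the stop. The pin ends 5 to 12 mm lower between the fingers.
- stair_rail (a point): point on the bench below the balustrade of the big stair model fixed behind the work, over 0.5 m tall: a slanting line of balusters from its newel post at x 0.61, y 0.43 to a tall post at x 0.70, y -0.28. Keep hand and arm on the robot's side of it, also when swinging across. An old dark newel and handrail stand at the bench's front edge, x 0.2 to 0.38, y 0.06 to 0.51, 0.31 m high.
- bench_dog_1: round brown wooden bench dog 29 mm in diameter, 72 mm tall, standing at the left; a bystander
- marking_gauge: wooden marking gauge 62 x 200 x 68 mm, lying behind the jig; a bystander
- sanding_block: cork-faced sanding block 60 x 107 x 30 mm, at the right edge of the bench; a bystander
- pencil_flat: flat red carpenter's pencil, 14 x 176 x 8 mm, lying at the right front; a bystander
- wax_tin: flat dark tin 77 mm in diameter, 32 mm tall, at the back right; a bystander

How it is judged:
By the outcome, as a careful person would: the job done as asked, in the order asked, and still so for the second after the job is handed in, while the arm keeps its last pose, push and grip.
It also fails if it takes over 54 s, if anything falls off the work surface, if the arm or the gripper's body presses on something with over 40 N, if the wrist force passes 120 N, or if a joint passes its speed limit or range.

## Working session

There is one attempt and no reset: what is moved stays moved. The work goes in short steps, Python scripts to look and compute and a shell command to move; the robot and the scene stay as the last step left them, time stands still between calls to the robot, and variables do not carry over. Pictures are saved under pics/ and viewed, and the job is handed in when it is done.

```bash
ls; mkdir -p pics
cat > h.py <<'E'
from rig import *
import cv2, numpy as np
from scipy.spatial.transform import Rotation as R
def cam(n):
    c=calibration(n);K=np.array([[c['fx'],0,c['cx']],[0,c['fy'],c['cy']],[0,0,1.]])
    return K,np.array(c['rvec'],float).ravel(),np.array(c['tvec'],float).ravel()
def ray(c,u,v):
    K,r,t=c;Rm=cv2.Rodrigues(r)[0];o=-Rm.T@t
    d=Rm.T@np.linalg.inv(K)@np.array([u,v,1.]);return o,d/np.linalg.norm(d)
def onz(c,u,v,z):
    o,d=ray(c,u,v);return o+d*(z-o[2])/d[2]
def proj(c,p):
    K,r,t=c;return cv2.projectPoints(np.array(p,float).reshape(-1,3),r,t,K,None)[0].reshape(-1,2)
def st():
    s=state();print('t',round(s['t'],2),'pos',np.round(s['ee_pos'],4),'q',np.round(s['tool_rot'],4),'F',np.round(s['wrist_force'],1),'w',round(s['gripper_width'],4));print('j',np.round(s['joint_pos'],3));return s
E
python3 - <<'E'
from h import *
s=st();print(s.keys(),[k for k in dir() if 'tip' in k])
import rig;print([k for k in dir(rig) if k[0]!='_'], getattr(rig,'tips_ahead',None))
for n in ['scene','top','wrist']:
    im=snapshot(n);cv2.imwrite(f'pics/{n}0.png',im);c=cam(n);print(n,c)
    cv2.imwrite(f'pics/{n}0b.png',cv2.resize(im,(800,600),interpolation=cv2.INTER_CUBIC))
print(R.from_quat(s['tool_rot']).as_matrix().round(3))
E
```

```text
pics
t 0.0 pos [ 0.2427 -0.6024  0.2184] q [ 9.817e-01  1.902e-01 -0.000e+00 -9.000e-04] F [ 0.2 -0.4 -0.8] w 0.094
j [-1.362  0.246  1.559  0.     1.339 -0.174]
dict_keys(['t', 'joint_pos', 'joint_vel', 'tau', 'ee_pos', 'tool_rot', 'wrist_force', 'torque', 'gripper_width']) ['tips_ahead']
['IKError', 'calibration', 'finish_job', 'snapshot', 'state', 'tips_ahead'] 0.014
scene (array([[368.57131004,   0.        , 253.93849119],
       [  0.        , 368.57131004, 191.8275152 ],
       [  0.        ,   0.        ,   1.        ]]), array([ 1.28059599, -2.23625205,  0.92599656]), array([0.33863901, 0.38886023, 0.83319549]))
top (array([[373.52576134,   0.        , 263.47275428],
       [  0.        , 373.52576134, 188.00282633],
       [  0.        ,   0.        ,   1.        ]]), array([ 2.13281478, -2.14585308,  0.13922261]), array([0.06063912, 0.58312284, 1.36997733]))
wrist (array([[310.79766076,   0.        , 257.25493236],
       [  0.        , 310.79766076, 194.21875371],
       [  0.        ,   0.        ,   1.        ]]), array([-2.4293449 ,  1.64389718,  0.20325556]), array([-0.64993945, -0.02359246,  0.38930817]))
[[ 0.928  0.374 -0.   ]
 [ 0.374 -0.928  0.002]
 [ 0.    -0.002 -1.   ]]
```

View pics/scene0b.png

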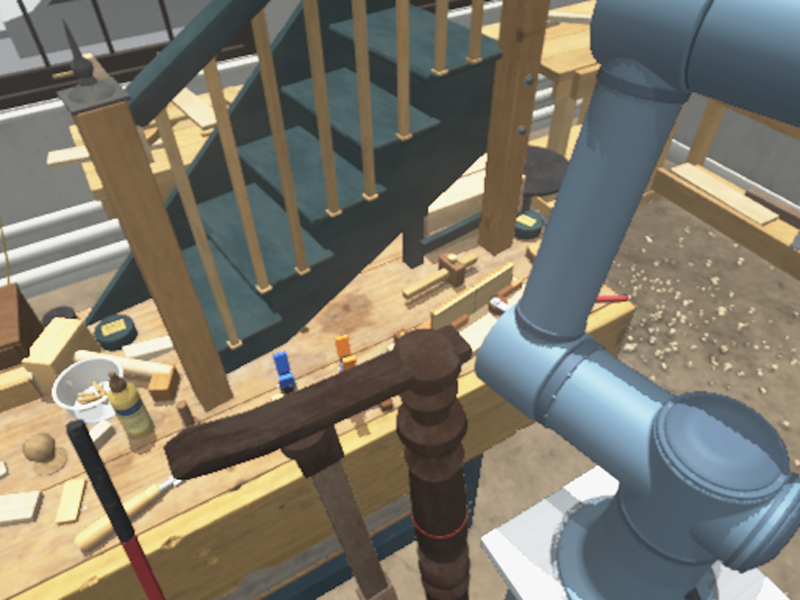

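View pics/top0b.png

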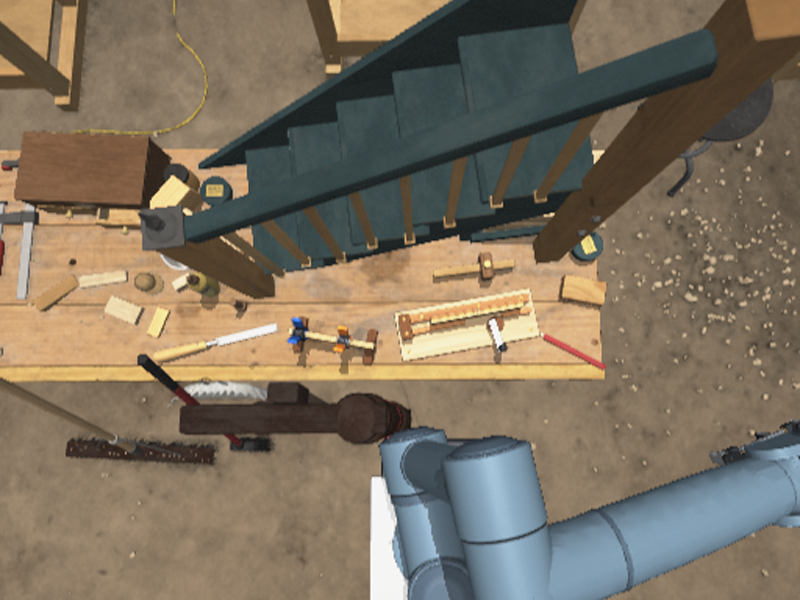

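View pics/wrist0b.png

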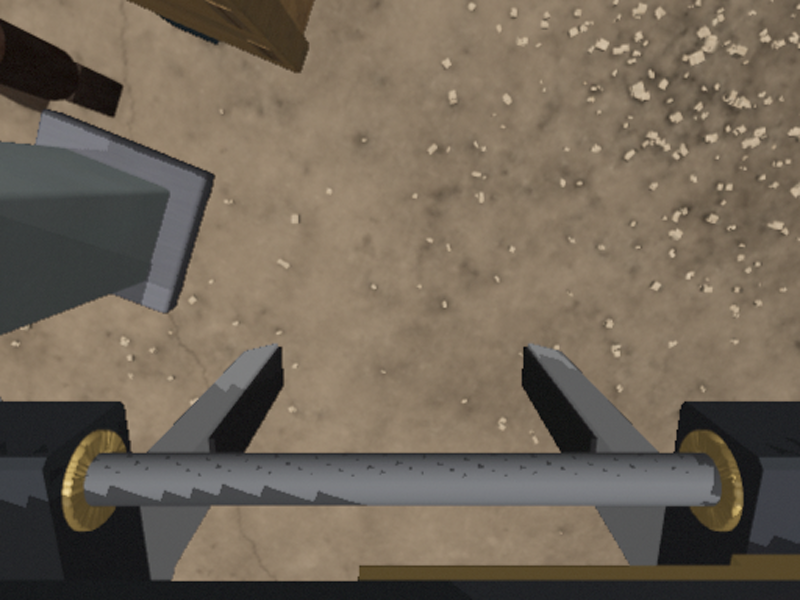

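Run:
```python
import cv2
im=cv2.imread('pics/top0.png')
cv2.imwrite('pics/t_a.png',cv2.resize(im[175:240,240:400],(800,325),interpolation=cv2.INTER_CUBIC))
cv2.imwrite('pics/t_b.png',cv2.resize(im[190:240,170:260],(800,444),interpolation=cv2.INTER_CUBIC))
im=cv2.imread('pics/scene0.png')
cv2.imwrite('pics/s_a.png',cv2.resize(im[150:270,160:420],(800,369),interpolation=cv2.INTER_CUBIC))
```

```text
(no output)
```

View pics/t_a.png

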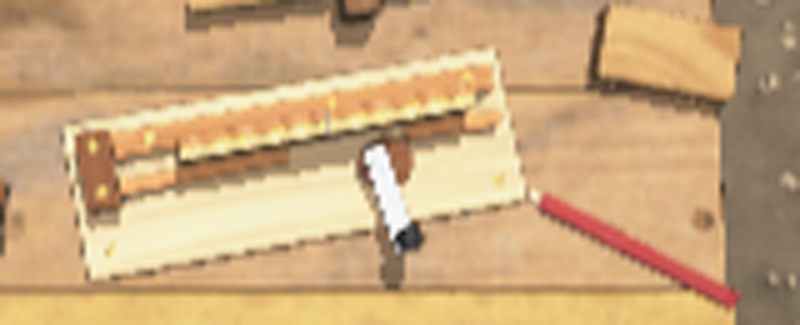

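View pics/t_b.png

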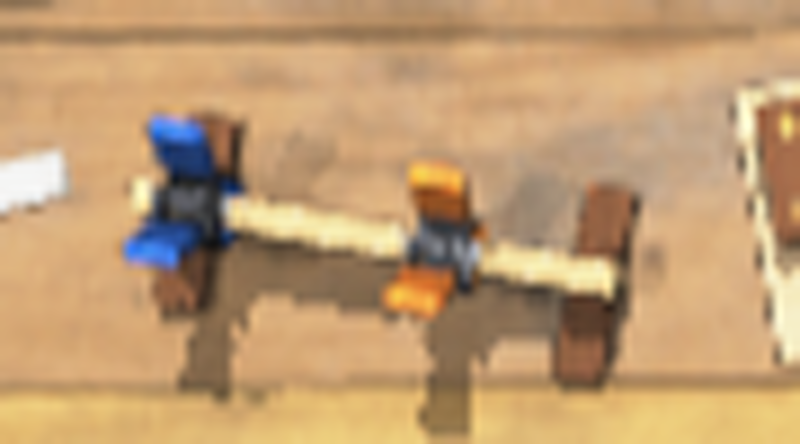

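View pics/s_a.png

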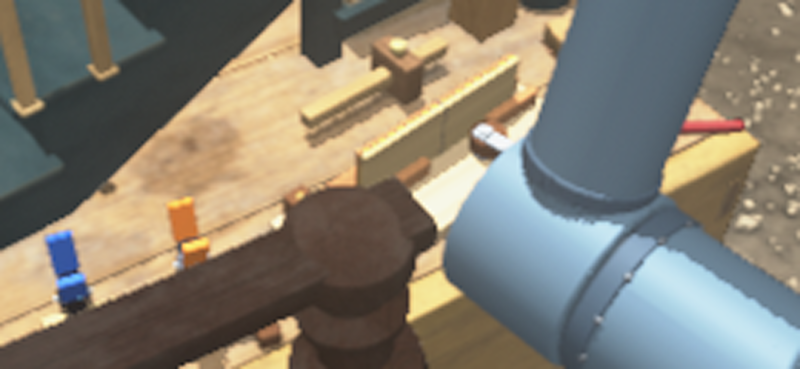

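Run:
```python
from h import *
c=cam('top')
A=lambda u,v:(240+u/5,175+v/5)
B=lambda u,v:(170+u/8.89,190+v/8.89)
cs=[onz(c,*A(*p),.015) for p in [(68,127),(497,50),(525,200),(92,278)]]
for p in cs: print(p.round(4))
m=np.mean(cs,0); yd=(cs[0]+cs[3]-cs[1]-cs[2]);yd/=np.linalg.norm(yd);print('jig',m,yd,np.degrees(np.arctan2(-yd[0],yd[1])),np.linalg.norm(cs[0]-cs[1]),np.linalg.norm(cs[0]-cs[3]))
print('knob',onz(c,*A(410,236),.08))
print('strip ends top',onz(c,*A(178,150),.085),onz(c,*A(492,97),.085))
r1=onz(c,*B(140,195),.075);r2=onz(c,*B(615,277),.075);print('rack',r1,r2,(r1+r2)/2,np.linalg.norm(r1-r2))
print('clamp',onz(c,*B(440,240),.11),onz(c,*B(438,175),.15),onz(c,*B(418,292),.15))
print('dark feet')
```

```text
[0.5397 0.0956 0.015 ]
[ 0.5971 -0.2349  0.015 ]
[ 0.4815 -0.2522  0.015 ]
[0.4243 0.0776 0.015 ]
jig [ 0.51065197 -0.07846746  0.015     ] [-0.17101328  0.98526872  0.        ] 9.846738746538373 0.33548550196499044 0.1167941683710469
knob [ 0.45126987 -0.15496849  0.08      ]
strip ends top [0.51444409 0.01261122 0.085     ] [ 0.551766   -0.21673018  0.085     ]
rack [0.49202055 0.34251958 0.075     ] [0.45707624 0.14593724 0.075     ] [0.4745484  0.24422841 0.075     ] 0.19966402087393723
clamp [0.47030875 0.2134832  0.11      ] [0.49293183 0.20925638 0.15      ] [0.44745501 0.21648467 0.15      ]
dark feet
```

Run:
```python
from h import *
c=cam('top');k=.64
for n,p in dict(railtopL=(182,405),railtopR=(340,402),railbotL=(180,433),newtop=(362,393),newR=(410,418),blk=(288,384)).items(): print(n,onz(c,p[0]*k,p[1]*k,.31).round(3))
s=state();T=np.eye(4);Rm=R.from_quat(s['tool_rot']).as_matrix()
K,r,t=cam('wrist');Rc=cv2.Rodrigues(r)[0];o=-Rc.T@t
print('cam in tool',Rm.T@(o-np.array(s['ee_pos'])),'cam axes in tool\n',(Rm.T@Rc.T).round(3))
```

```text
railtopL [0.332 0.494 0.31 ]
railtopR [0.337 0.191 0.31 ]
railbotL [0.28  0.496 0.31 ]
newtop [0.353 0.149 0.31 ]
newR [0.306 0.058 0.31 ]
blk [0.371 0.292 0.31 ]
cam in tool [ 0.06988714  0.00077436 -0.16399252] cam axes in tool
 [[-0.002 -0.97  -0.242]
 [ 1.    -0.002 -0.   ]
 [-0.    -0.242  0.97 ]]
```

```bash
cat >> h.py <<'E'
def down(yawdeg):
    a=np.radians(yawdeg);return np.array([[np.cos(a),np.sin(a),0],[np.sin(a),-np.cos(a),0],[0,0,-1.]])
def rows(target,yaw,n,p0=None,R0=None):
    s=state();p=np.array(s['ee_pos'] if p0 is None else p0);Rm=R.from_quat(s['tool_rot']).as_matrix() if R0 is None else R0
    Rt=down(yaw) if np.isscalar(yaw) else yaw
    w=R.from_matrix(Rm.T@Rt).as_rotvec()/n;dp=(np.array(target)-p)/n
    out=[]
    for i in range(n):
        out.append([round(float(x),2) for x in np.r_[Rm.T@dp*100,np.degrees(w)]]);Rm=Rm@R.from_rotvec(w).as_matrix()
    for o in out: print(o)
E
python3 -c "
from h import *
rows([.545,-.20,.26],99.85,12)"
```

```text
[3.59, -2.17, -0.34, -0.0, -0.01, -6.49]
[3.81, -1.75, -0.34, -0.0, -0.01, -6.49]
[3.99, -1.31, -0.34, -0.0, -0.01, -6.49]
[4.11, -0.85, -0.34, -0.0, -0.01, -6.49]
[4.18, -0.38, -0.34, -0.0, -0.01, -6.49]
[4.19, 0.1, -0.34, -0.0, -0.01, -6.49]
[4.16, 0.57, -0.34, -0.0, -0.01, -6.49]
[4.07, 1.04, -0.34, -0.0, -0.01, -6.49]
[3.92, 1.49, -0.34, -0.0, -0.01, -6.49]
[3.73, 1.92, -0.34, -0.0, -0.01, -6.49]
[3.49, 2.33, -0.34, -0.0, -0.01, -6.49]
[3.2, 2.71, -0.34, -0.0, -0.01, -6.49]
```

```bash
python3 -m handwheel '[[[3.59,-2.17,-0.34,0,0,-6.49],[3.81,-1.75,-0.34,0,0,-6.49],[3.99,-1.31,-0.34,0,0,-6.49],[4.11,-0.85,-0.34,0,0,-6.49],[4.18,-0.38,-0.34,0,0,-6.49],[4.19,0.1,-0.34,0,0,-6.49],[4.16,0.57,-0.34,0,0,-6.49],[4.07,1.04,-0.34,0,0,-6.49]]]' 255 20 && python3 -m handwheel '[[[3.92,1.49,-0.34,0,0,-6.49],[3.73,1.92,-0.34,0,0,-6.49],[3.49,2.33,-0.34,0,0,-6.49],[3.2,2.71,-0.34,0,0,-6.49],[0,0,0,0,0,0]]]'
python3 - <<'E'
from h import *
s=st();c=cam('wrist');im=snapshot('wrist');cv2.imwrite('pics/w1.png',im);np.savez('w1.npz',K=c[0],r=c[1],t=c[2])
cv2.imwrite('pics/w1b.png',cv2.resize(im,(800,600),interpolation=cv2.INTER_CUBIC))
E
```

```text
t: 0.95
ee_pos: [0.4452, -0.333, 0.2466]
tool_rot: [0.798, 0.603, -0.0, -0.0]
wrist_force: [-0.1, 0.3, 0.2]
gripper_width: 0.0332
t: 1.45
ee_pos: [0.5472, -0.1969, 0.2605]
tool_rot: [0.641, 0.767, 0.001, 0.0]
wrist_force: [-0.0, -1.2, -0.0]
gripper_width: 0.0003
t 1.45 pos [ 0.5472 -0.1969  0.2605] q [6.414e-01 7.672e-01 6.000e-04 1.000e-04] F [-0.  -1.2 -0. ] w 0.0003
j [-5.410e-01  5.300e-02  1.696e+00  1.000e-03  1.392e+00 -7.190e-01]
```

View pics/w1b.png

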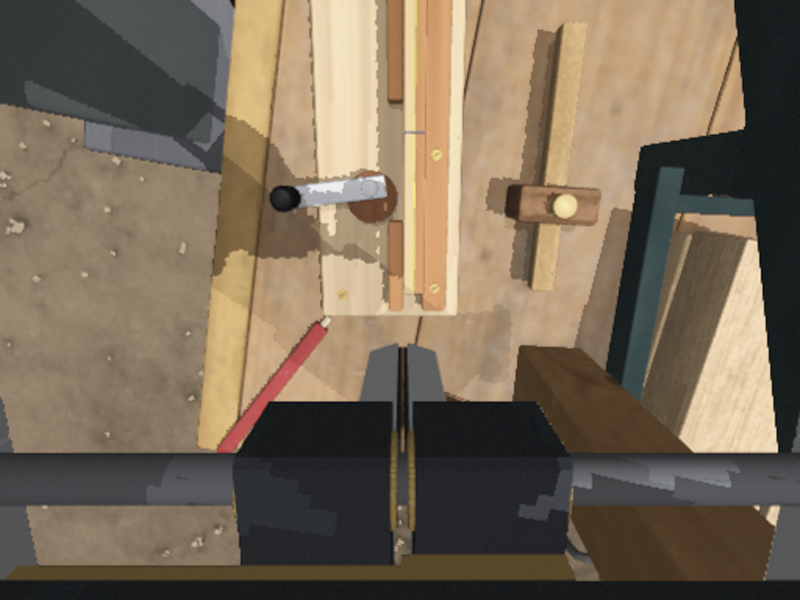

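Run:
```python
import cv2
im=cv2.imread('pics/w1.png')
cv2.imwrite('pics/w1c.png',cv2.resize(im[0:210,165:305],(533,800))[0:600] if 0 else cv2.resize(im[60:210,165:305],(560,600),interpolation=cv2.INTER_CUBIC))
```

```text
(no output)
```

View pics/w1c.png

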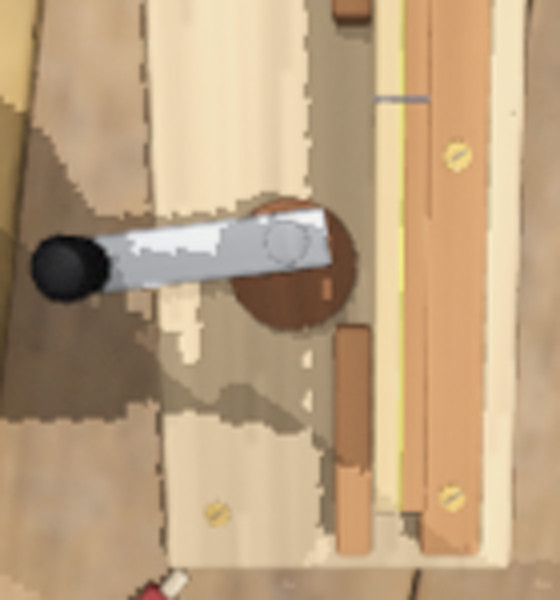

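Run:
```python
from h import *
d=np.load('w1.npz');c=(d['K'],d['r'],d['t'])
A=lambda u,v:(165+(u+.5)/4-.5,60+(v+.5)/4-.5)
P=lambda u,v,z:onz(c,*A(u,v),z).round(4)
pl,pr=P(376,98,.085),P(428,101,.085);print('pencil',pl,pr,(pl+pr)/2,np.linalg.norm(pl-pr))
el,er=P(376,512,.085),P(424,513,.085);print('end',el,er,(el+er)/2, 'len',np.linalg.norm((pl+pr-el-er)/2))
print('yaw from left edge',np.degrees(np.arctan2(-(pl-el)[0],(pl-el)[1])))
bl,br=P(168,570,.015),P(507,567,.015);print('base',bl,br,np.linalg.norm(bl-br))
print('left edge pt',P(147,0,.015),'right',P(527,0,.015))
print('knob',P(68,266,.083),P(68,266,.068),'bolt',P(286,242,.05))
# jig from base corners
yd=(P(147,0,.015)-bl);yd/=np.linalg.norm(yd);print('yaw',np.degrees(np.arctan2(-yd[0],yd[1])))
yaw=np.radians(9.85)
for yaw in np.radians([9.3,9.85,10.3]):
  x=np.array([np.cos(yaw),np.sin(yaw),0]);y=np.array([-np.sin(yaw),np.cos(yaw),0])
  o=(bl+br)/2+.17*y;o[2]=0
  print('jig o',o.round(4),'pivot',(o-.033*x-.045*y).round(4))
  for n,p in dict(pencil=(pl+pr)/2,end=(el+er)/2,knob=P(68,266,.083)).items(): q=p-o;print(n,(q@x).round(4),(q@y).round(4))
```

```text
pencil [ 0.5309 -0.0963  0.085 ] [ 0.5443 -0.0947  0.085 ] [ 0.5376 -0.0955  0.085 ] 0.013495184326269838
end [ 0.5502 -0.2043  0.085 ] [ 0.5635 -0.2023  0.085 ] [ 0.55685 -0.2033   0.085  ] len 0.10950526243062476
yaw from left edge 10.132016091122757
base [ 0.487  -0.2523  0.015 ] [ 0.6007 -0.2309  0.015 ] 0.11569636986526417
left edge pt [ 0.4559 -0.0738  0.015 ] right [ 0.5705 -0.0534  0.015 ]
knob [ 0.457  -0.1526  0.083 ] [ 0.4535 -0.1537  0.068 ] bolt [ 0.5115 -0.1369  0.05  ]
yaw 9.883415990821147
jig o [ 0.5164 -0.0738  0.    ] pivot [ 0.4911 -0.1236  0.    ]
pencil 0.0174 -0.0248
end 0.019 -0.1343
knob -0.0713 -0.0681
jig o [ 0.5148 -0.0741  0.    ] pivot [ 0.49   -0.1241  0.    ]
pencil 0.0188 -0.025
end 0.0194 -0.1345
knob -0.0703 -0.0675
jig o [ 0.5135 -0.0743  0.    ] pivot [ 0.489  -0.1245  0.    ]
pencil 0.02 -0.0251
end 0.0196 -0.1346
knob -0.0695 -0.0669
```

```bash
python3 -c "
from h import *
d=np.load('w1.npz');c=(d['K'],d['r'],d['t']);print('post',onz(c,520*.64,348*.64,0))
rows([.534,-.076,.13],100.1,6)
rows([.534,-.076,.06],100.1,4,[.534,-.076,.13],down(100.1))"
```

```text
post [ 0.66828662 -0.25542817  0.        ]
[2.05, 0.16, 2.17, -0.0, -0.0, -0.02]
[2.05, 0.16, 2.17, -0.0, -0.0, -0.02]
[2.05, 0.16, 2.17, -0.0, -0.0, -0.02]
[2.05, 0.16, 2.17, -0.0, -0.0, -0.02]
[2.05, 0.16, 2.17, -0.0, -0.0, -0.02]
[2.05, 0.16, 2.17, -0.0, -0.0, -0.02]
[0.0, 0.0, 1.75, 0.0, 0.0, 0.0]
[0.0, 0.0, 1.75, 0.0, 0.0, 0.0]
[0.0, 0.0, 1.75, 0.0, 0.0, 0.0]
[0.0, 0.0, 1.75, 0.0, 0.0, 0.0]
```

```bash
python3 -m handwheel '[[[2.05,0.16,2.17,0,0,0],[2.05,0.16,2.17,0,0,0],[2.05,0.16,2.17,0,0,0],[2.05,0.16,2.17,0,0,0],[2.05,0.16,2.17,0,0,0],[2.05,0.16,2.17,0,0,0],[0,0,0,0,0,0]]]' 120 10
python3 - <<'E'
from h import *
s=st();c=cam('wrist');im=snapshot('wrist');cv2.imwrite('pics/w2.png',im);np.savez('w2.npz',K=c[0],r=c[1],t=c[2])
cv2.imwrite('pics/w2b.png',cv2.resize(im,(800,600),interpolation=cv2.INTER_CUBIC))
E
```

```text
t: 2.2
ee_pos: [0.5306, -0.0762, 0.1264]
tool_rot: [0.644, 0.765, -0.001, -0.004]
wrist_force: [-0.4, -0.0, -0.0]
gripper_width: 0.0492
t 2.2 pos [ 0.5306 -0.0762  0.1264] q [ 0.6439  0.7651 -0.0013 -0.0036] F [-0.4 -0.  -0. ] w 0.0492
j [-0.354  0.09   1.914 -0.     1.145 -0.526]
```

View pics/w2b.png

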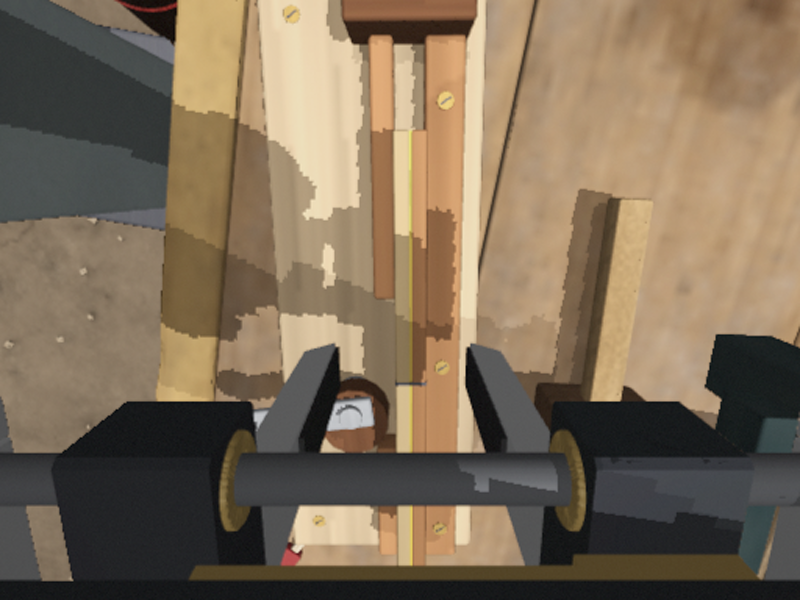

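Run:
```python
from h import *
st()
d=np.load('w2.npz');c=(d['K'],d['r'],d['t']);k=.64
P=lambda u,v,z:onz(c,u*k,v*k,z)
a=P(410,383,.085);e=P(410,130,.085);s1=P(410,22,.055);s2=P(410,40,.03)
print(a,e,s1,s2)
y=np.array([-.174,.985,0])
print((e-a)@y,(s1-e)@y,(s2-e)@y)
```

```text
t 2.25 pos [ 0.5322 -0.0777  0.1286] q [ 0.6441  0.7649 -0.0008 -0.0016] F [-0.  -0.3  0.3] w 0.0495
j [-0.356  0.089  1.911 -0.     1.145 -0.526]
[ 0.53719105 -0.09455143  0.085     ] [0.51841501 0.01259249 0.085     ] [0.51040628 0.05975728 0.055     ] [0.5107144  0.05921871 0.03      ]
0.10880379152627925 0.04785083192775364 0.04726673077864874
```

```bash
python3 -m handwheel '[[[0,0.1,1.7,0,0,0],[0,0,1.7,0,0,0],[0,0,1.7,0,0,0],[0,0,1.7,0,0,0],[0,0,0,0,0,0],[0,0,0,0,0,0]]]' && python3 -m handwheel '[[[0,0,0,0,0,0],[0,0,0,0,0,0],[0,0,0,0,0,0],[0,0,0,0,0,0]]]' 255 10; python3 -c "
from h import *
st()"
```

```text
t: 2.85
ee_pos: [0.5356, -0.0789, 0.0634]
tool_rot: [0.645, 0.765, 0.0, 0.001]
wrist_force: [-0.3, 0.8, 0.4]
gripper_width: 0.0493
t: 3.25
ee_pos: [0.535, -0.0775, 0.0625]
tool_rot: [0.644, 0.765, 0.0, 0.0]
wrist_force: [0.1, -0.8, -0.3]
gripper_width: 0.0212
t 3.25 pos [ 0.535  -0.0775  0.0625] q [6.44e-01 7.65e-01 1.00e-04 4.00e-04] F [ 0.1 -0.8 -0.3] w 0.0212
j [-0.354  0.194  1.934 -0.     1.013 -0.525]
```

```bash
python3 -m handwheel '[[[0,0,0,0,0,0],[0,0,0,0,0,0],[0,0,0,0,0,0]]]' && python3 -m handwheel '[[[0.5,0,0,0,0,0],[0.9,0,0,0,0,0],[1,0,0,0,0,0],[1,0,0,0,0,0],[0.7,0,0,0,0,0],[0.3,0,0,0,0,0],[0,0,0,0,0,0],[0,0,0,0,0,0]]]' && python3 -m handwheel '[[[0.15,0,0,0,0,0],[0.15,0,0,0,0,0],[0.15,0,0,0,0,0]]]'
```

```text
t: 3.55
ee_pos: [0.5348, -0.0774, 0.0622]
tool_rot: [0.644, 0.765, -0.0, 0.0]
wrist_force: [-0.7, -0.0, 2.4]
gripper_width: 0.0142
t: 4.35
ee_pos: [0.527, -0.0333, 0.0623]
tool_rot: [0.644, 0.765, 0.0, -0.001]
wrist_force: [-3.5, -0.4, 6.1]
gripper_width: 0.0142
t: 4.65
ee_pos: [0.5265, -0.0303, 0.0622]
tool_rot: [0.644, 0.765, -0.001, 0.0]
wrist_force: [-2.5, -5.8, 4.1]
gripper_width: 0.0137
```

```bash
python3 -m handwheel '[[[0.15,0,0,0,0,0],[0.15,0,0,0,0,0],[0,0,0,0,0,0]]]'
python3 - <<'E'
from h import *
s=st();c=cam('wrist');im=snapshot('wrist');cv2.imwrite('pics/w3.png',im);np.savez('w3.npz',K=c[0],r=c[1],t=c[2])
cv2.imwrite('pics/w3b.png',cv2.resize(im,(800,600),interpolation=cv2.INTER_CUBIC))
E
```

```text
t: 4.95
ee_pos: [0.5262, -0.0287, 0.0622]
tool_rot: [0.644, 0.765, -0.002, 0.001]
wrist_force: [-2.2, -10.4, 2.8]
gripper_width: 0.0143
t 4.95 pos [ 0.5262 -0.0287  0.0622] q [ 0.6437  0.7653 -0.0015  0.0015] F [ -2.2 -10.4   2.8] w 0.0143
j [-0.268  0.165  1.969 -0.005  1.007 -0.437]
```

View pics/w3b.png

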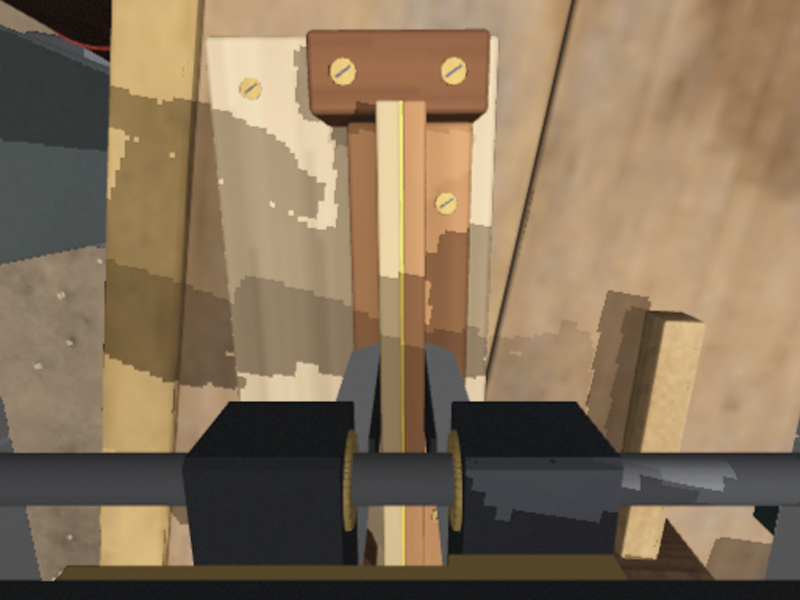

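```bash
python3 -m handwheel '[[[0,0,0,0,0,0],[0,0,0,0,0,0],[0,0,0,0,0,0]]]' 120 && python3 -m handwheel '[[[0,0,-1,0,0,0],[0,0,-2,0,0,0],[0,0,-2,0,0,0],[0,0,-1.5,0,0,0],[0,0,0,0,0,0]]]'
python3 - <<'E'
from h import *
s=st();c=cam('wrist');im=snapshot('wrist');cv2.imwrite('pics/w4.png',im);np.savez('w4.npz',K=c[0],r=c[1],t=c[2])
cv2.imwrite('pics/w4b.png',cv2.resize(im,(800,600),interpolation=cv2.INTER_CUBIC))
rows([.456,-.153,.13],99.8,7)
E
```

```text
t: 5.3
ee_pos: [0.5258, -0.026, 0.0616]
tool_rot: [0.644, 0.765, 0.0, -0.001]
wrist_force: [-0.1, -0.5, 1.0]
gripper_width: 0.0344
t: 5.8
ee_pos: [0.5278, -0.027, 0.1299]
tool_rot: [0.644, 0.765, 0.001, 0.002]
wrist_force: [0.5, -0.4, -0.4]
gripper_width: 0.0495
t 5.8 pos [ 0.5278 -0.027   0.1299] q [0.644  0.765  0.0012 0.0024] F [ 0.5 -0.4 -0.4] w 0.0495
j [-0.266  0.06   1.94   0.     1.137 -0.437]
[-1.6, -1.3, -0.03, 0.02, 0.01, 0.0]
[-1.6, -1.3, -0.03, 0.02, 0.01, 0.0]
[-1.6, -1.3, -0.03, 0.02, 0.01, 0.0]
[-1.6, -1.3, -0.03, 0.02, 0.01, 0.0]
[-1.6, -1.3, -0.03, 0.02, 0.01, 0.0]
[-1.6, -1.3, -0.02, 0.02, 0.01, 0.0]
[-1.6, -1.3, -0.02, 0.02, 0.01, 0.0]
```

View pics/w4b.png

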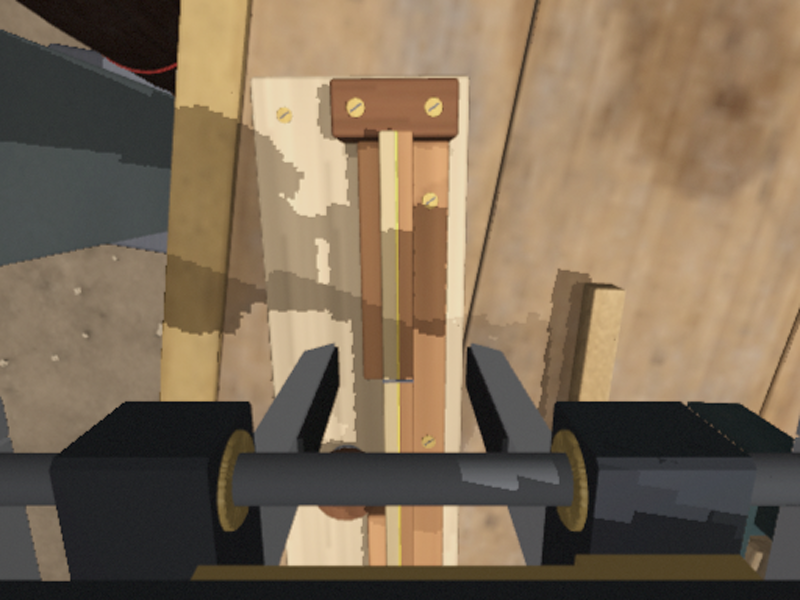

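```bash
python3 -m handwheel '[[[-1.6,-1.3,0,0,0,0],[-1.6,-1.3,0,0,0,0],[-1.6,-1.3,0,0,0,0],[-1.6,-1.3,0,0,0,0],[-1.6,-1.3,0,0,0,0],[-1.6,-1.3,0,0,0,0],[-1.6,-1.3,0,0,0,0],[0,0,0,0,0,0]]]'
python3 - <<'E'
from h import *
d=np.load('w4.npz');c=(d['K'],d['r'],d['t']);k=.64
P=lambda u,v,z:onz(c,u*k,v*k,z)
a=P(397,380.5,.085);e=P(396,131,.085);s1=P(365,137,.055);s2=P(425,137,.055)
y=np.array([-.174,.985,0]);print(a,e,s1,s2,(e-a)@y,(s1-e)@y,(s2-e)@y)
s=st();c=cam('wrist');im=snapshot('wrist');cv2.imwrite('pics/w5.png',im);np.savez('w5.npz',K=c[0],r=c[1],t=c[2])
cv2.imwrite('pics/w5b.png',cv2.resize(im,(800,600),interpolation=cv2.INTER_CUBIC))
E
```

```text
t: 6.65
ee_pos: [0.4541, -0.1534, 0.1259]
tool_rot: [0.645, 0.764, -0.0, -0.001]
wrist_force: [0.0, -0.2, 1.0]
gripper_width: 0.0496
[ 0.52915715 -0.04676036  0.085     ] [0.51063767 0.06067031 0.085     ] [0.49611006 0.0584057  0.055     ] [0.52371092 0.06313788 0.055     ] 0.10904160017836653 0.00029715999121538296 0.00015580882325059254
t 6.65 pos [ 0.4541 -0.1534  0.1259] q [ 6.451e-01  7.641e-01 -2.000e-04 -1.000e-03] F [ 0.  -0.2  1. ] w 0.0496
j [-0.563 -0.049  2.058 -0.     1.136 -0.731]
```

View pics/w5b.png

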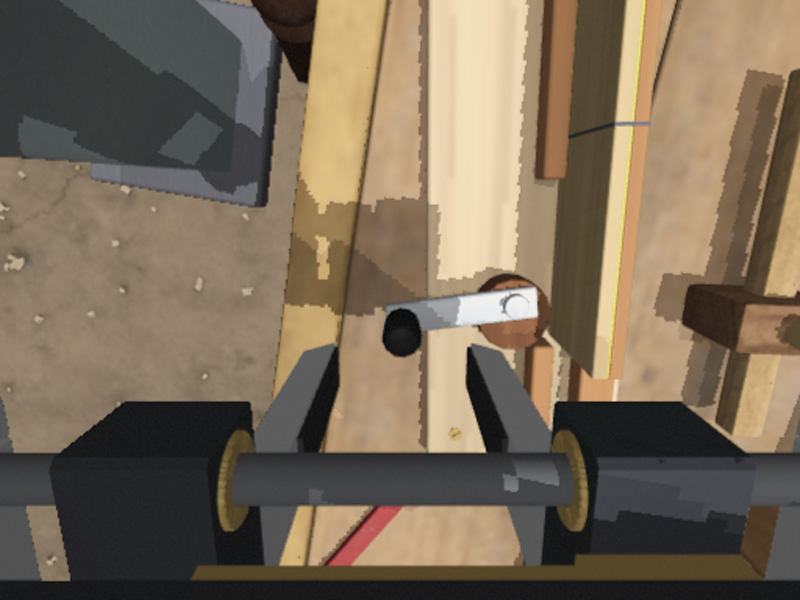

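Run:
```python
from h import *
s=st()
d=np.load('w5.npz');c=(d['K'],d['r'],d['t']);k=.64
P=lambda u,v,z:onz(c,u*k,v*k,z)
print(P(402,341,.083),P(402,325,.056),P(514,306,.05))
im=cv2.imread('pics/w5.png');m=cv2.inRange(im,(0,0,0),(40,40,40));m[:190]=0;m[235:]=0;m[:,:230]=0;m[:,280:]=0
v,u=np.nonzero(m);print(u.min(),u.max(),v.min(),v.max())
print(proj(c,[s['ee_pos']]),)
```

```text
t 6.7 pos [ 0.4547 -0.1527  0.1261] q [ 6.448e-01  7.643e-01  1.000e-04 -9.000e-04] F [0.4 0.1 0.5] w 0.05
j [-0.561 -0.049  2.057  0.     1.136 -0.73 ]
[ 0.45412651 -0.15322196  0.083     ] [ 0.45414467 -0.15372788  0.056     ] [ 0.50901877 -0.1360384   0.05      ]
245 269 198 227
[[258.21298472 241.55065251]]
```

```bash
python3 -m handwheel '[[[0,0,1.5,0,0,0],[0,0,1.5,0,0,0],[0,0,1.5,0,0,0],[0,0,0.9,0,0,0],[0,0,0,0,0,0]]]' && python3 -m handwheel '[[[0,0,0,0,0,0],[0,0,0,0,0,0],[0,0,0,0,0,0],[0,0,0,0,0,0],[0,0,0,0,0,0],[0,0,0,0,0,0]]]' 255 30
python3 - <<'E'
from h import *
s=st();p=np.array(s['ee_pos'])[:2]
c=np.array([.5108,-.1364]);v=p-c;print(np.linalg.norm(v),np.degrees(np.arctan2(v[1],v[0]))%360)
a0=np.degrees(np.arctan2(v[1],v[0]))%360
Rt=down(99.8)[:2,:2]
A=np.linspace(a0,282,13);P=[c+.06*np.array([np.cos(np.radians(a)),np.sin(np.radians(a))]) for a in A];P[0]=p
for i in range(12): print((Rt.T@(P[i+1]-P[i])*100).round(2),A[i+1].round(0))
E
```

```text
t: 7.2
ee_pos: [0.4546, -0.1513, 0.0714]
tool_rot: [0.644, 0.765, -0.0, -0.002]
wrist_force: [-0.4, 0.3, -0.8]
gripper_width: 0.0496
t: 7.8
ee_pos: [0.4538, -0.1531, 0.0735]
tool_rot: [0.644, 0.765, -0.002, -0.002]
wrist_force: [-9.1, -2.4, 6.4]
gripper_width: 0.0176
t 7.8 pos [ 0.4538 -0.1531  0.0735] q [ 0.6436  0.7654 -0.002  -0.0017] F [-9.1 -2.4  6.4] w 0.0176
j [-0.561  0.039  2.082 -0.004  1.025 -0.731]
0.05943676590369596 196.32338101415124
[-0.74  0.07] 203.0
[-0.71  0.22] 211.0
[-0.68  0.31] 218.0
[-0.64  0.39] 225.0
[-0.58  0.47] 232.0
[-0.52  0.54] 239.0
[-0.45  0.6 ] 246.0
[-0.37  0.65] 253.0
[-0.29  0.69] 261.0
[-0.2   0.72] 268.0
[-0.11  0.74] 275.0
[-0.02  0.75] 282.0
```

```bash
python3 -m handwheel '[[[-0.74,0.07,0,0,0,0],[-0.71,0.22,0,0,0,0],[-0.68,0.31,0,0,0,0],[-0.64,0.39,0,0,0,0],[-0.58,0.47,0,0,0,0],[-0.52,0.54,0,0,0,0],[0,0,0,0,0,0]]]'
python3 - <<'E'
from h import *
s=st();p=np.array(s['ee_pos'])[:2];v=p-np.array([.5108,-.1364]);print(np.linalg.norm(v),np.degrees(np.arctan2(v[1],v[0]))%360)
E
```

```text
t: 8.5
ee_pos: [0.4794, -0.1909, 0.0735]
tool_rot: [0.643, 0.766, -0.005, -0.001]
wrist_force: [-13.2, -11.4, 3.3]
gripper_width: 0.0178
t 8.5 pos [ 0.4794 -0.1909  0.0735] q [ 6.427e-01  7.661e-01 -5.000e-03 -7.000e-04] F [-13.2 -11.4   3.3] w 0.0178
j [-0.594  0.124  1.99  -0.011  1.03  -0.763]
0.06293039441394235 240.0553088773418
```

Run:
```python
from h import *
c=np.array([.512,-.139]);Rt=down(99.8)[:2,:2]
A=np.linspace(240,285,8);P=[c+.06*np.array([np.cos(np.radians(a)),np.sin(np.radians(a))]) for a in A];P[0]=np.array([.4799,-.1878])
for i in range(7): print((Rt.T@(P[i+1]-P[i])*100).round(2),A[i+1].round(0),P[i+1])
```

```text
[-0.75  0.69] 246.0 [ 0.48800648 -0.19399374]
[-0.34  0.58] 253.0 [ 0.49431469 -0.19633437]
[-0.27  0.62] 259.0 [ 0.5008453  -0.19795399]
[-0.2   0.64] 266.0 [ 0.50751619 -0.19883223]
[-0.13  0.66] 272.0 [ 0.51424347 -0.19895804]
[-0.05  0.67] 279.0 [ 0.52094254 -0.19832985]
[0.02 0.67] 285.0 [ 0.52752914 -0.19695555]
```

```bash
python3 -m handwheel '[[[-0.75,0.69,0,0,0,0],[-0.34,0.58,0,0,0,0],[-0.27,0.62,0,0,0,0],[-0.2,0.64,0,0,0,0]]]' && python3 -m handwheel '[[[-0.13,0.66,0,0,0,0],[-0.05,0.67,0,0,0,0],[0.02,0.67,0,0,0,0],[0,0,0,0,0,0]]]'
python3 - <<'E'
from h import *
s=st();p=np.array(s['ee_pos'])[:2];v=p-np.array([.512,-.138]);print(np.linalg.norm(v),np.degrees(np.arctan2(v[1],v[0]))%360)
E
```

```text
t: 8.9
ee_pos: [0.5079, -0.2041, 0.0738]
tool_rot: [0.643, 0.766, -0.006, 0.002]
wrist_force: [-8.9, -20.5, -0.8]
gripper_width: 0.0168
t: 9.3
ee_pos: [0.5247, -0.2054, 0.0737]
tool_rot: [0.642, 0.767, -0.011, 0.001]
wrist_force: [-24.0, -30.9, 4.8]
gripper_width: 0.0149
t 9.3 pos [ 0.5247 -0.2054  0.0737] q [ 6.417e-01  7.669e-01 -1.080e-02  6.000e-04] F [-24.  -30.9   4.8] w 0.0149
j [-0.564  0.228  1.868 -0.025  1.047 -0.729]
0.0685925209390813 280.68571972366334
```

Run:
```python
from h import *
s=st();c=cam('wrist');im=snapshot('wrist');cv2.imwrite('pics/w6.png',im);np.savez('w6.npz',K=c[0],r=c[1],t=c[2])
cv2.imwrite('pics/w6b.png',cv2.resize(im,(800,600),interpolation=cv2.INTER_CUBIC))
```

```text
t 9.3 pos [ 0.5247 -0.2054  0.0737] q [ 6.417e-01  7.669e-01 -1.080e-02  6.000e-04] F [-24.  -30.9   4.8] w 0.0149
j [-0.564  0.228  1.868 -0.025  1.047 -0.729]
```

View pics/w6b.png

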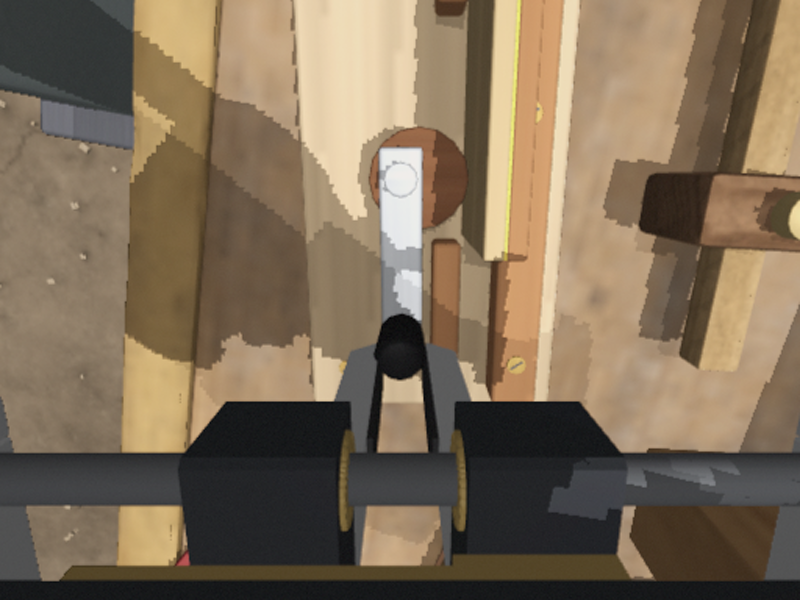

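```bash
python3 -m handwheel '[[[0,0,0,0,0,0],[0,0,0,0,0,0],[0,0,0,0,0,0]]]' 110 20 && python3 -m handwheel '[[[0,0,-1,0,0,0],[0,0,-3,0,0,0],[0,0,-4,0,0,0],[0,0,-4,0,0,0],[0,0,-4,0,0,0],[0,0,-3,0,0,0],[0,0,0,0,0,0]]]' 0
python3 - <<'E'
from h import *
s=st();c=cam('wrist');im=snapshot('wrist');cv2.imwrite('pics/w7.png',im);np.savez('w7.npz',K=c[0],r=c[1],t=c[2])
cv2.imwrite('pics/w7b.png',cv2.resize(im,(800,600),interpolation=cv2.INTER_CUBIC))
rows([.47,.17,.27],79.9,9)
E
```

```text
t: 9.65
ee_pos: [0.529, -0.1977, 0.0733]
tool_rot: [0.645, 0.764, -0.0, 0.0]
wrist_force: [-0.1, -0.1, 0.1]
gripper_width: 0.0357
t: 10.35
ee_pos: [0.5319, -0.1972, 0.2698]
tool_rot: [0.644, 0.765, 0.001, 0.006]
wrist_force: [0.1, -1.2, 0.7]
gripper_width: 0.0917
t 10.35 pos [ 0.5319 -0.1972  0.2698] q [0.6436 0.7653 0.001  0.0055] F [ 0.1 -1.2  0.7] w 0.0917
j [-0.555  0.006  1.728  0.     1.397 -0.728]
[4.13, 0.03, -0.06, 0.03, 0.02, 2.22]
[4.13, -0.13, -0.05, 0.03, 0.02, 2.22]
[4.12, -0.29, -0.05, 0.03, 0.02, 2.22]
[4.1, -0.44, -0.05, 0.03, 0.02, 2.22]
[4.08, -0.6, -0.05, 0.03, 0.02, 2.22]
[4.06, -0.76, -0.05, 0.03, 0.02, 2.22]
[4.03, -0.92, -0.05, 0.03, 0.02, 2.22]
[3.99, -1.07, -0.04, 0.03, 0.02, 2.22]
[3.94, -1.23, -0.04, 0.03, 0.02, 2.22]
```

View pics/w7b.png

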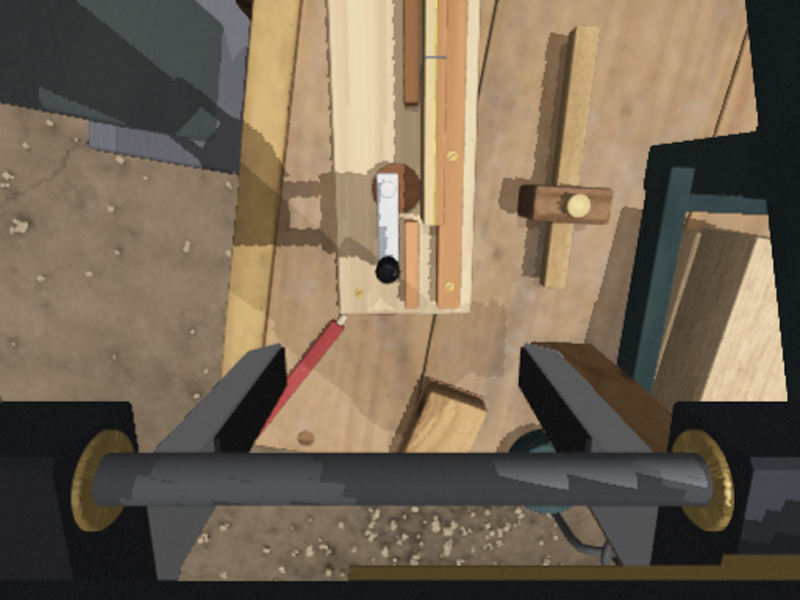

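```bash
python3 -m handwheel '[[[4.13,0.03,0,0,0,2.22],[4.13,-0.13,0,0,0,2.22],[4.12,-0.29,0,0,0,2.22],[4.1,-0.44,0,0,0,2.22],[4.08,-0.6,0,0,0,2.22],[4.06,-0.76,0,0,0,2.22],[4.03,-0.92,0,0,0,2.22],[3.99,-1.07,0,0,0,2.22]]]' && python3 -m handwheel '[[[3.94,-1.23,0,0,0,2.22],[0,0,0,0,0,0],[0,0,0,0,0,0]]]'
python3 - <<'E'
from h import *
d=np.load('w7.npz');c=(d['K'],d['r'],d['t']);k=.64
P=lambda u,v,z:onz(c,u*k,v*k,z)
kn=P(388,268.5,.08);b=P(388,188,.05);pe=P(435,57,.085);en=P(432,224,.085);print(kn,b,pe,en)
v=kn-b;print('lever world ang',np.degrees(np.arctan2(v[1],v[0]))%360,'strip',np.degrees(np.arctan2(*(pe-en)[1::-1])),np.linalg.norm(pe-en))
s=st();c=cam('wrist');im=snapshot('wrist');cv2.imwrite('pics/w8.png',im);np.savez('w8.npz',K=c[0],r=c[1],t=c[2])
cv2.imwrite('pics/w8b.png',cv2.resize(im,(800,600),interpolation=cv2.INTER_CUBIC))
E
```

```text
t: 11.2
ee_pos: [0.4741, 0.1313, 0.2613]
tool_rot: [0.755, 0.656, -0.001, -0.001]
wrist_force: [0.5, -0.1, -0.0]
gripper_width: 0.094
t: 11.5
ee_pos: [0.4679, 0.1708, 0.2615]
tool_rot: [0.766, 0.643, -0.001, -0.001]
wrist_force: [-0.4, 0.3, -0.2]
gripper_width: 0.094
[ 0.52223727 -0.19257138  0.08      ] [ 0.51234404 -0.13621764  0.05      ] [ 0.52971255 -0.04784948  0.085     ] [ 0.5478023  -0.15476814  0.085     ]
lever world ang 279.9571513342361 strip 99.60302831410284 0.10843817950689692
t 11.5 pos [0.4679 0.1708 0.2615] q [ 7.661e-01  6.427e-01 -1.200e-03 -6.000e-04] F [-0.4  0.3 -0.2] w 0.094
j [ 0.122 -0.152  1.892 -0.     1.405  0.297]
```

View pics/w8b.png

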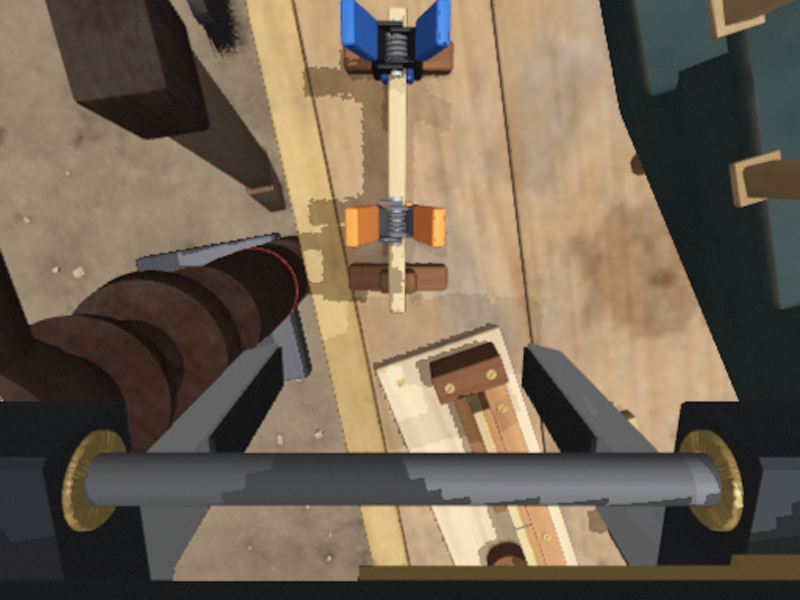

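Run:
```python
from h import *
d=np.load('w8.npz');c=(d['K'],d['r'],d['t']);k=.64
im=cv2.imread('pics/w8.png');hsv=cv2.cvtColor(im,cv2.COLOR_BGR2HSV)
m=cv2.inRange(hsv,(8,190,180),(20,255,255));n,l,s,ce=cv2.connectedComponentsWithStats(m)
for i in range(1,n):
    if s[i][4]>60: print(s[i],ce[i])
P=lambda u,v,z:onz(c,u*k,v*k,z)
a=P(397,80,.075);b=P(397.5,311,.075);print('rail',a,b,np.degrees(np.arctan2(*(a-b)[1::-1])))
cv2.imwrite('pics/w8c.png',cv2.resize(im[110:210,200:310],(660,600),interpolation=cv2.INTER_CUBIC))
```

```text
rail [0.4882239  0.30462033 0.075     ] [0.46015318 0.14764295 0.075     ] 79.86151570122674
```

View pics/w8c.png

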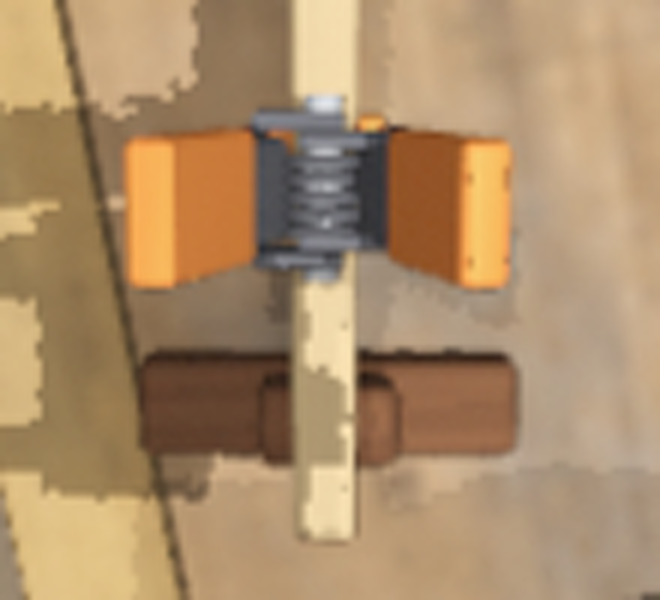

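Run:
```python
from h import *
st()
d=np.load('w8.npz');c=(d['K'],d['r'],d['t'])
A=lambda u,v,z:onz(c,200+(u+.5)/6-.5,110+(v+.5)/6-.5,z)
l,r=A(127,213,.151),A(512,213,.151);print('grips',l,r,(l+r)/2,np.linalg.norm(l-r));print('len y',np.linalg.norm(A(127,138,.153)-A(127,288,.153)))
p1,p2=A(325,97,.1),A(325,280,.1);print('pin',p1,p2,(p1+p2)/2,np.linalg.norm(p1-p2))
```

```text
t 11.55 pos [0.4683 0.17   0.2618] q [ 7.667e-01  6.420e-01 -1.000e-03 -5.000e-04] F [0.  0.2 0.3] w 0.0938
j [ 0.12  -0.152  1.892 -0.     1.405  0.297]
grips [0.44435787 0.22070636 0.151     ] [0.49967438 0.21083868 0.151     ] [0.47201613 0.21577252 0.151     ] 0.05618974234934195
len y 0.021566777161365527
pin [0.47480149 0.23061403 0.1       ] [0.46922776 0.19990542 0.1       ] [0.47201463 0.21525972 0.1       ] 0.03121034100736061
```

```bash
python3 -c "
from h import *
rows([.472,.2156,.20],79.86,4)
rows([.472,.2156,.137],79.86,4,[.472,.2156,.20],down(79.86))"
```

```text
[1.14, -0.11, 1.54, -0.03, 0.01, 0.0]
[1.14, -0.11, 1.54, -0.03, 0.01, 0.0]
[1.14, -0.11, 1.54, -0.03, 0.01, 0.0]
[1.14, -0.11, 1.54, -0.03, 0.01, 0.0]
[0.0, 0.0, 1.57, 0.0, 0.0, 0.0]
[0.0, 0.0, 1.57, 0.0, 0.0, 0.0]
[0.0, 0.0, 1.57, 0.0, 0.0, 0.0]
[0.0, 0.0, 1.57, 0.0, 0.0, 0.0]
```

```bash
python3 -m handwheel '[[[1.14,-0.11,1.54,0,0,0],[1.14,-0.11,1.54,0,0,0],[1.14,-0.11,1.54,0,0,0],[1.14,-0.11,1.54,0,0,0],[0,0,0,0,0,0],[0,0,0,0,0,0],[0,0,0,0,0,0]]]'
python3 - <<'E'
from h import *
s=st();c=cam('wrist');im=snapshot('wrist')
cv2.imwrite('pics/w9b.png',cv2.resize(im,(800,600),interpolation=cv2.INTER_CUBIC))
print(proj(c,[[.4720,.2156,.142],[.4720,.2156,.10]])/.64)
rows([.472,.2156,.137],79.86,4)
E
```

```text
t: 12.25
ee_pos: [0.4734, 0.215, 0.2023]
tool_rot: [0.767, 0.641, 0.001, 0.0]
wrist_force: [-0.4, 0.3, 0.7]
gripper_width: 0.0941
t 12.25 pos [0.4734 0.215  0.2023] q [7.674e-01 6.412e-01 5.000e-04 4.000e-04] F [-0.4  0.3  0.7] w 0.0941
j [ 0.208 -0.047  1.904 -0.     1.283  0.387]
[[398.0962923  329.39758479]
 [398.62969698 307.66352909]]
[0.0, -0.04, 1.64, 0.02, -0.01, -0.02]
[0.01, -0.04, 1.64, 0.02, -0.01, -0.02]
[0.01, -0.04, 1.64, 0.02, -0.01, -0.02]
[0.01, -0.04, 1.64, 0.02, -0.01, -0.02]
```

View pics/w9b.png

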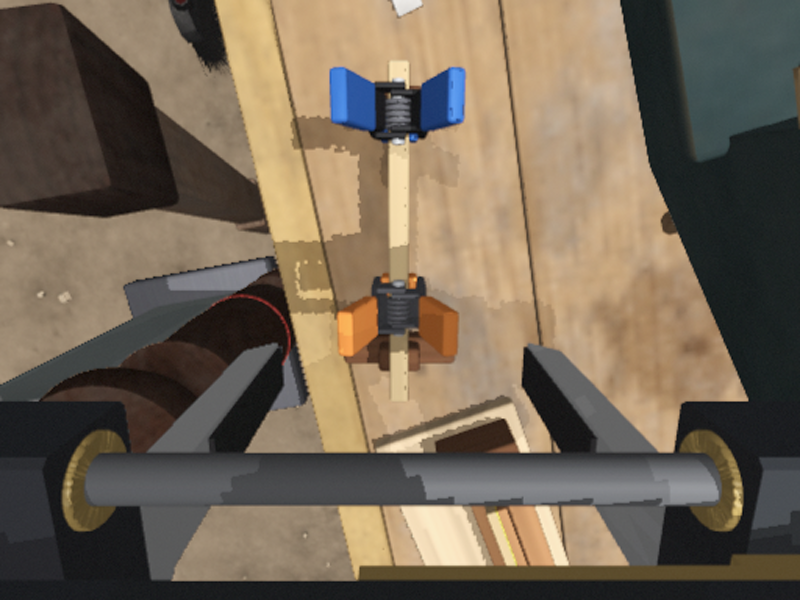

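```bash
python3 -m handwheel '[[[0,-0.04,1.64,0,0,0],[0,-0.04,1.64,0,0,0],[0,-0.04,1.64,0,0,0],[0,-0.04,1.6,0,0,0],[0,0,0,0,0,0],[0,0,0,0,0,0]]]' && python3 -m handwheel '[[[0,0,0,0,0,0],[0,0,0,0,0,0],[0,0,0,0,0,0],[0,0,0,0,0,0],[0,0,0,0,0,0],[0,0,0,0,0,0],[0,0,0,0,0,0],[0,0,0,0,0,0]]]' 255 30 &&  python3 -m handwheel '[[[0,0,0,0,0,0],[0,0,0,0,0,0],[0,0,0,0,0,0]]]'
```

```text
t: 12.9
ee_pos: [0.4716, 0.2159, 0.1371]
tool_rot: [0.767, 0.642, 0.0, 0.0]
wrist_force: [0.3, -0.2, 1.2]
gripper_width: 0.0942
t: 13.7
ee_pos: [0.4709, 0.2161, 0.136]
tool_rot: [0.767, 0.642, -0.0, -0.0]
wrist_force: [0.2, 0.6, 0.3]
gripper_width: 0.0331
t: 14.0
ee_pos: [0.4711, 0.2161, 0.1362]
tool_rot: [0.767, 0.642, -0.0, -0.0]
wrist_force: [0.3, 0.2, -1.3]
gripper_width: 0.0252
```

Run:
```python
from h import *
s=st();c=cam('wrist');im=snapshot('wrist');cv2.imwrite('pics/w10.png',im)
cv2.imwrite('pics/w10b.png',cv2.resize(im,(800,600),interpolation=cv2.INTER_CUBIC))
im=snapshot('scene');cv2.imwrite('pics/s10.png',im);cv2.imwrite('pics/s10b.png',cv2.resize(im[150:300,120:320],(800,600),interpolation=cv2.INTER_CUBIC))
```

```text
t 14.0 pos [0.4711 0.2161 0.1362] q [ 0.767   0.6417 -0.     -0.    ] F [ 0.3  0.2 -1.3] w 0.0252
j [0.211 0.03  1.958 0.    1.154 0.389]
```

View pics/w10b.png

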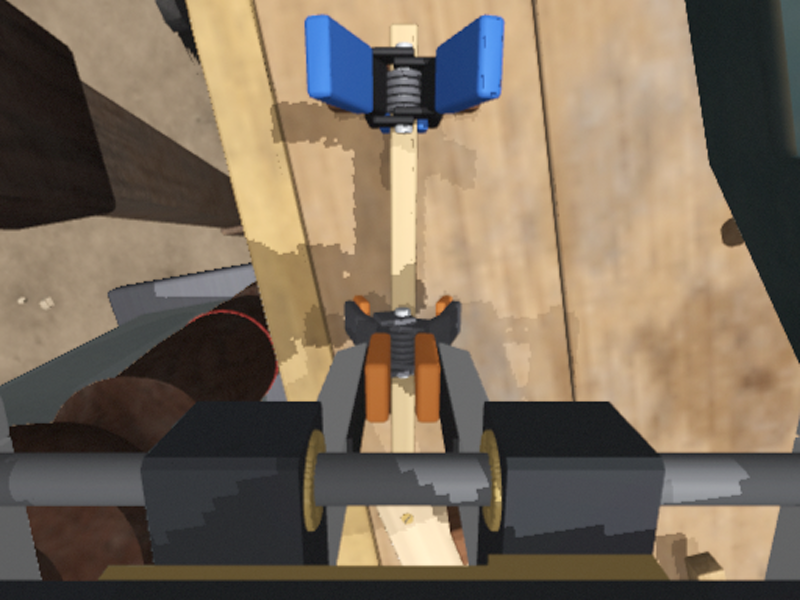

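View pics/s10b.png

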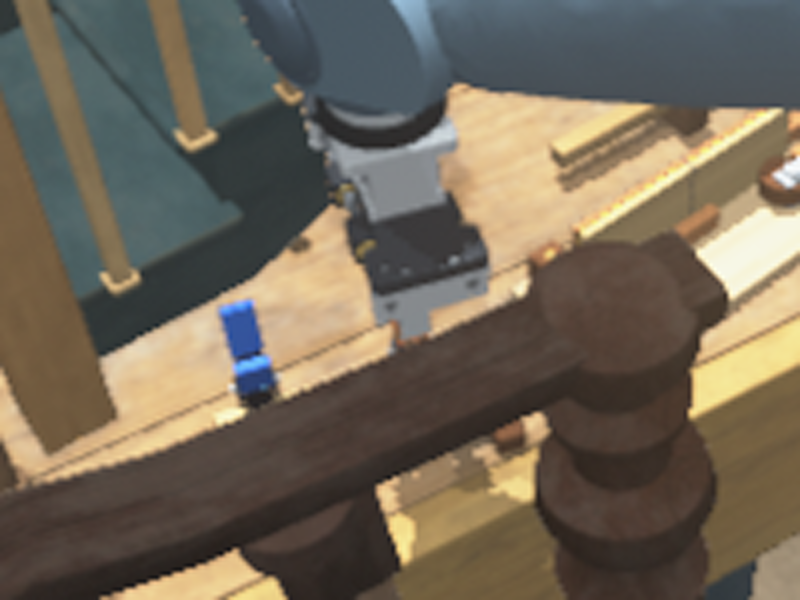

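Run:
```python
from h import *
c=cam('wrist');k=.64;im=cv2.imread('pics/w10.png')
cv2.imwrite('pics/w10c.png',cv2.resize(im[180:280,210:310],(600,600),interpolation=cv2.INTER_CUBIC))
yd=np.array([np.cos(np.radians(79.86)),np.sin(np.radians(79.86)),0])
ct=np.array([.472,.2156,0])
for h,(u,v) in {'near':(403,376),'far':(403,313)}.items():
    for off in ((-.0156,) if h=='near' else (.0156,)):
        o,d=ray(c,u*k,v*k);t=((ct+off*yd-o)@yd)/(d@yd);print(h,o+t*d)
```

```text
near [0.46903224 0.20028325 0.09467562]
far [0.4745767  0.23098669 0.10075436]
```

View pics/w10c.png

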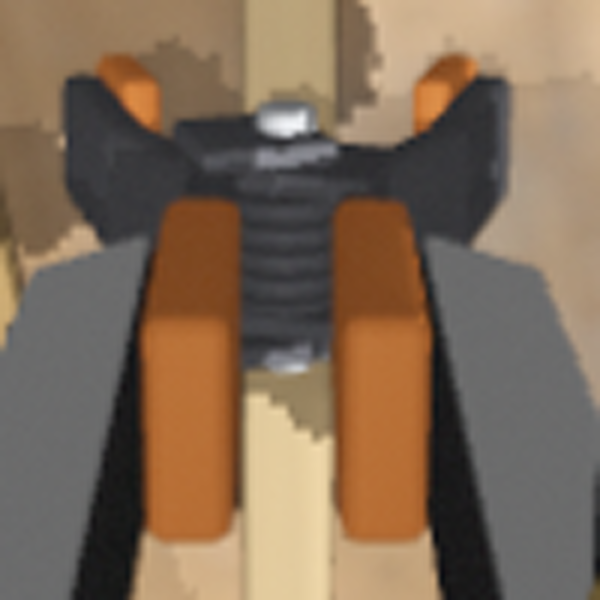

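Run:
```python
from h import *
c=cam('wrist');yd=np.array([np.cos(np.radians(79.86)),np.sin(np.radians(79.86)),0])
f=lambda v:180+(v+.5)/6-.5
# top face: 22mm wide in y from far row to near row -> solve z
for vf,vn in [(318,540),(325,540),(322,535)]:
    for z in np.arange(.132,.160,.004):
        a=onz(c,257.7,f(vf),z);b=onz(c,257.7,f(vn),z);print(vf,round(z,3),'w',((a-b)@yd).round(4),'ctr',(((a+b)/2-np.array([.472,.2156,0]))@yd).round(4))
```

```text
318 0.132 w 0.0234 ctr -0.0069
318 0.136 w 0.0228 ctr -0.0051
318 0.14 w 0.0222 ctr -0.0032
318 0.144 w 0.0217 ctr -0.0014
318 0.148 w 0.0211 ctr 0.0004
318 0.152 w 0.0206 ctr 0.0022
318 0.156 w 0.02 ctr 0.004
325 0.132 w 0.0226 ctr -0.0072
325 0.136 w 0.0221 ctr -0.0054
325 0.14 w 0.0216 ctr -0.0036
325 0.144 w 0.021 ctr -0.0018
325 0.148 w 0.0205 ctr 0.0001
325 0.152 w 0.0199 ctr 0.0019
325 0.156 w 0.0194 ctr 0.0037
322 0.132 w 0.0224 ctr -0.0068
322 0.136 w 0.0219 ctr -0.005
322 0.14 w 0.0213 ctr -0.0032
322 0.144 w 0.0208 ctr -0.0014
322 0.148 w 0.0203 ctr 0.0004
322 0.152 w 0.0197 ctr 0.0023
322 0.156 w 0.0192 ctr 0.0041
```

```bash
python3 -m handwheel '[[[0,0,-0.5,0,0,0],[0,0,-1,0,0,0],[0,0,-1.5,0,0,0],[0,0,-2,0,0,0],[0,0,-2,0,0,0],[0,0,-2.5,0,0,0],[0,0,-2.5,0,0,0],[0,0,0,0,0,0]]]'
python3 - <<'E'
from h import *
s=st();c=cam('wrist');im=snapshot('wrist');cv2.imwrite('pics/w11.png',im)
cv2.imwrite('pics/w11b.png',cv2.resize(im,(800,600),interpolation=cv2.INTER_CUBIC))
rows([.5292,-.0474,.26],99.7,10)
E
```

```text
t: 14.9
ee_pos: [0.4735, 0.2167, 0.2618]
tool_rot: [0.767, 0.642, 0.004, 0.002]
wrist_force: [0.7, -0.3, 0.1]
gripper_width: 0.0248
t 14.9 pos [0.4735 0.2167 0.2618] q [0.7669 0.6417 0.0043 0.0022] F [ 0.7 -0.3  0.1] w 0.0248
j [ 0.211 -0.103  1.847  0.     1.388  0.389]
[-2.5, 1.03, -0.01, 0.03, -0.01, -1.99]
[-2.53, 0.94, -0.01, 0.03, -0.01, -1.99]
[-2.56, 0.85, -0.01, 0.03, -0.01, -1.99]
[-2.59, 0.76, -0.01, 0.03, -0.01, -1.99]
[-2.61, 0.67, -0.01, 0.03, -0.01, -1.99]
[-2.64, 0.58, -0.01, 0.03, -0.01, -1.99]
[-2.65, 0.49, -0.01, 0.03, -0.01, -1.99]
[-2.67, 0.4, -0.01, 0.03, -0.01, -1.99]
[-2.68, 0.3, -0.01, 0.03, -0.01, -1.99]
[-2.69, 0.21, -0.01, 0.03, -0.01, -1.99]
```

View pics/w11b.png

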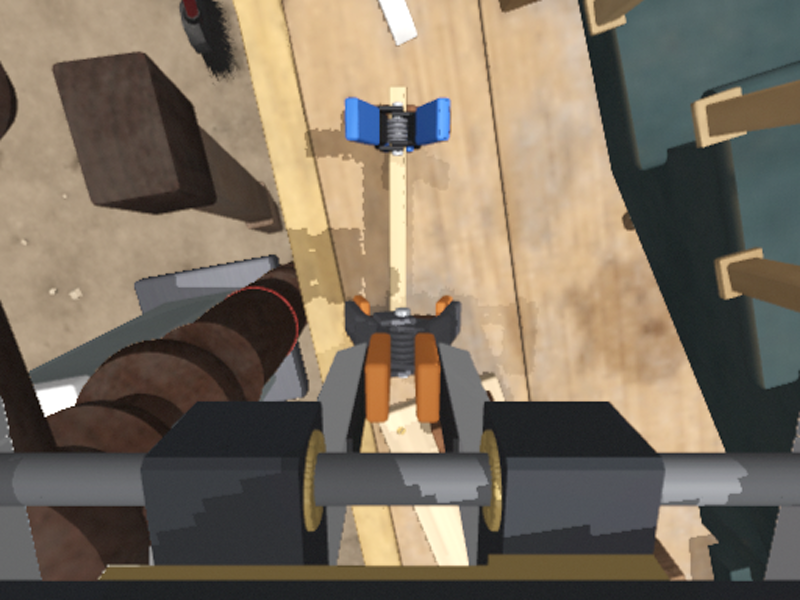

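```bash
python3 -m handwheel '[[[-2.5,1.03,0,0,0,-1.99],[-2.53,0.94,0,0,0,-1.99],[-2.56,0.85,0,0,0,-1.99],[-2.59,0.76,0,0,0,-1.99],[-2.61,0.67,0,0,0,-1.99],[-2.64,0.58,0,0,0,-1.99],[-2.65,0.49,0,0,0,-1.99],[-2.67,0.4,0,0,0,-1.99]]]' && python3 -m handwheel '[[[-2.68,0.3,0,0,0,-1.99],[-2.69,0.21,0,0,0,-1.99],[0,0,0,0,0,0],[0,0,0,0,0,0],[0,0,0,0,0,0]]]'
python3 - <<'E'
from h import *
s=st();c=cam('wrist');im=snapshot('wrist');cv2.imwrite('pics/w12.png',im)
cv2.imwrite('pics/w12b.png',cv2.resize(im,(800,600),interpolation=cv2.INTER_CUBIC))
im=snapshot('scene');cv2.imwrite('pics/s12.png',im);cv2.imwrite('pics/s12b.png',cv2.resize(im[60:240,200:440],(800,600),interpolation=cv2.INTER_CUBIC))
rows([.5292,-.0474,.20],99.7,4)
E
```

```text
t: 15.75
ee_pos: [0.516, 0.0041, 0.2546]
tool_rot: [0.67, 0.742, -0.001, -0.001]
wrist_force: [0.4, 0.8, -0.7]
gripper_width: 0.0254
t: 16.25
ee_pos: [0.5276, -0.0468, 0.2555]
tool_rot: [0.644, 0.765, -0.0, -0.001]
wrist_force: [0.3, 0.1, -0.0]
gripper_width: 0.0248
t 16.25 pos [ 0.5276 -0.0468  0.2555] q [ 6.444e-01  7.647e-01 -2.000e-04 -7.000e-04] F [ 0.3  0.1 -0. ] w 0.0248
j [-0.303 -0.068  1.826  0.     1.385 -0.473]
[-0.02, 0.03, 1.4, -0.01, -0.01, 0.02]
[-0.02, 0.03, 1.4, -0.01, -0.01, 0.02]
[-0.02, 0.03, 1.4, -0.01, -0.01, 0.02]
[-0.02, 0.03, 1.4, -0.01, -0.01, 0.02]
```

View pics/w12b.png

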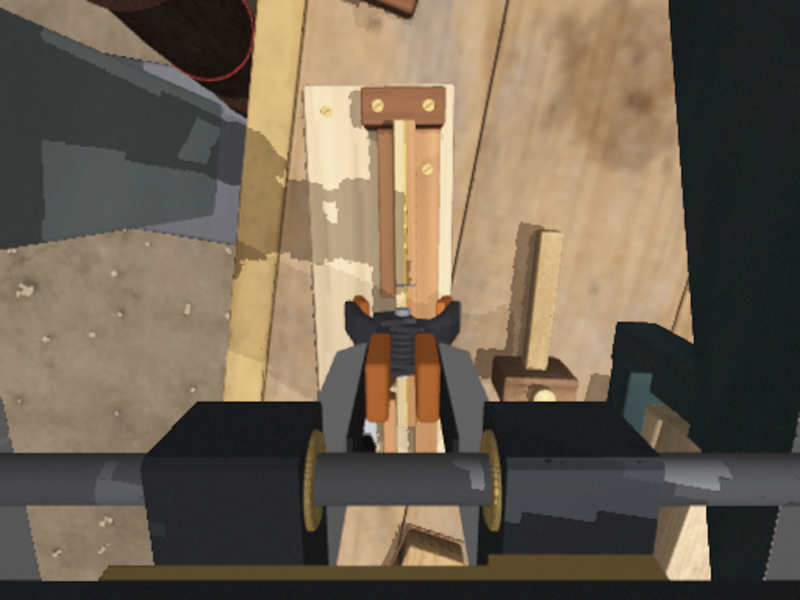

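View pics/s12b.png

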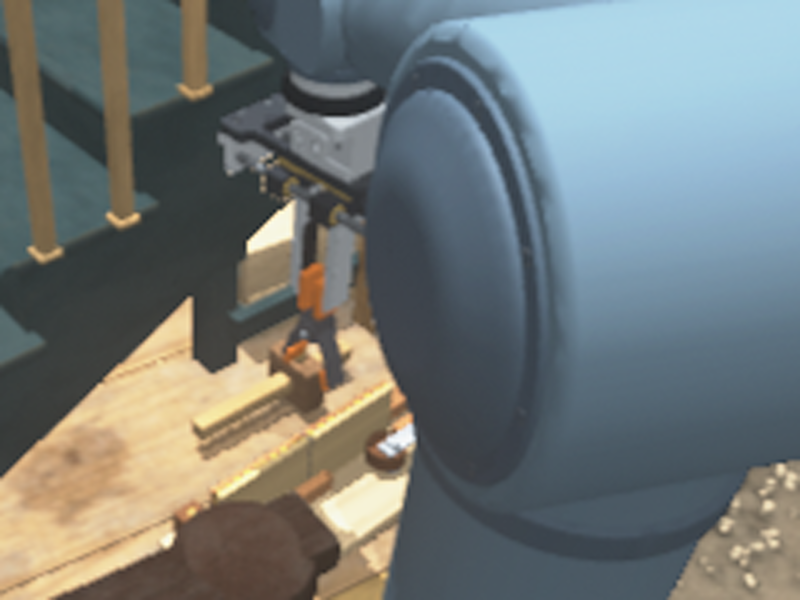

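Run:
```python
from h import *
c=cam('scene');K,r,t=c;print('cam',-cv2.Rodrigues(r)[0].T@t)
im=cv2.imread('pics/s12.png');cv2.imwrite('pics/s12c.png',cv2.resize(im[125:195,265:335],(700,700),interpolation=cv2.INTER_CUBIC)[:600])
cw=cam('wrist');k=.64
print('pencil',onz(cw,404*k,285*k,.085),'strip edges',onz(cw,395*k,290*k,.085),onz(cw,414*k,285*k,.085))
```

```text
cam [-0.11721927  0.44183126  0.86668805]
pencil [ 0.52926283 -0.04735068  0.085     ] strip edges [ 0.52361109 -0.05197104  0.085     ] [ 0.53620173 -0.04616458  0.085     ]
```

View pics/s12c.png

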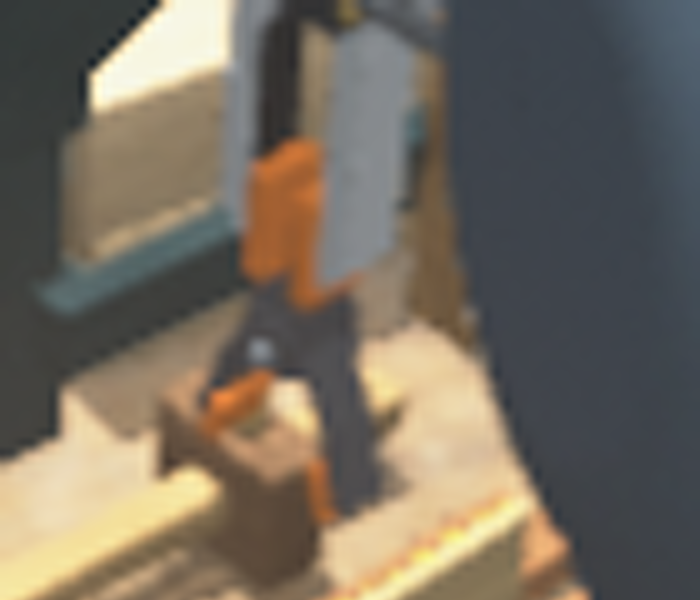

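Run:
```python
from h import *
s=st();c=cam('scene');cw=cam('wrist');k=.64
o1,d1=ray(c,265+26.2-.45,125+35-.45);o2,d2=ray(cw,403*k,312.5*k)
A=np.c_[d1,-d2];x=np.linalg.lstsq(A,o2-o1,rcond=None)[0];a=o1+x[0]*d1;b=o2+x[1]*d2
print(a,b,np.linalg.norm(a-b))
yd=np.array([np.cos(np.radians(99.7)),np.sin(np.radians(99.7)),0])
p=(a+b)/2;ct=p-.0156*yd;print('pin centre',ct,'TCP-pin',np.array(s['ee_pos'])-ct)
# scene ray with plane y
e=np.array(s['ee_pos']);q=e+.0156*yd;t=((q-o1)@yd)/(d1@yd);print('scene/plane',o1+t*d1)
t=((q-o2)@yd)/(d2@yd);print('wrist/plane',o2+t*d2)
```

```text
t 16.35 pos [ 0.5278 -0.0467  0.2559] q [ 6.442e-01  7.649e-01 -1.000e-04 -3.000e-04] F [-0.6  0.1 -1. ] w 0.0252
j [-0.302 -0.069  1.826  0.     1.385 -0.473]
[ 0.52577825 -0.03489867  0.21072165] [ 0.52618887 -0.03406939  0.21052147] 0.0009467698238006315
pin centre [ 0.528612   -0.049861    0.21062156] TCP-pin [-0.00080223  0.00316051  0.0452659 ]
scene/plane [ 0.5217478  -0.03191042  0.21483339]
wrist/plane [ 0.52569641 -0.03123547  0.22125132]
```

```bash
python3 -m handwheel '[[[0.05,0.12,1.5,0,0,0],[0,0,2,0,0,0],[0,0,2,0,0,0],[0,0,0,0,0,0],[0,0,0,0,0,0]]]'
python3 - <<'E'
from h import *
s=st();c=cam('wrist');im=snapshot('wrist');cv2.imwrite('pics/w13.png',im)
cv2.imwrite('pics/w13b.png',cv2.resize(im[120:300,145:385],(800,600),interpolation=cv2.INTER_CUBIC))
rows([.5290,-.0460,.153],99.7,4)
E
```

```text
t: 16.85
ee_pos: [0.5289, -0.0465, 0.2007]
tool_rot: [0.644, 0.765, -0.0, -0.001]
wrist_force: [-0.7, 0.5, -0.5]
gripper_width: 0.0252
t 16.85 pos [ 0.5289 -0.0465  0.2007] q [ 6.444e-01  7.647e-01 -2.000e-04 -6.000e-04] F [-0.7  0.5 -0.5] w 0.0252
j [-0.301 -0.016  1.878  0.     1.281 -0.472]
[0.02, -0.01, 1.22, 0.01, 0.0, 0.01]
[0.02, -0.01, 1.22, 0.01, 0.0, 0.01]
[0.02, -0.01, 1.22, 0.01, 0.0, 0.01]
[0.02, -0.01, 1.22, 0.01, 0.0, 0.01]
```

View pics/w13b.png

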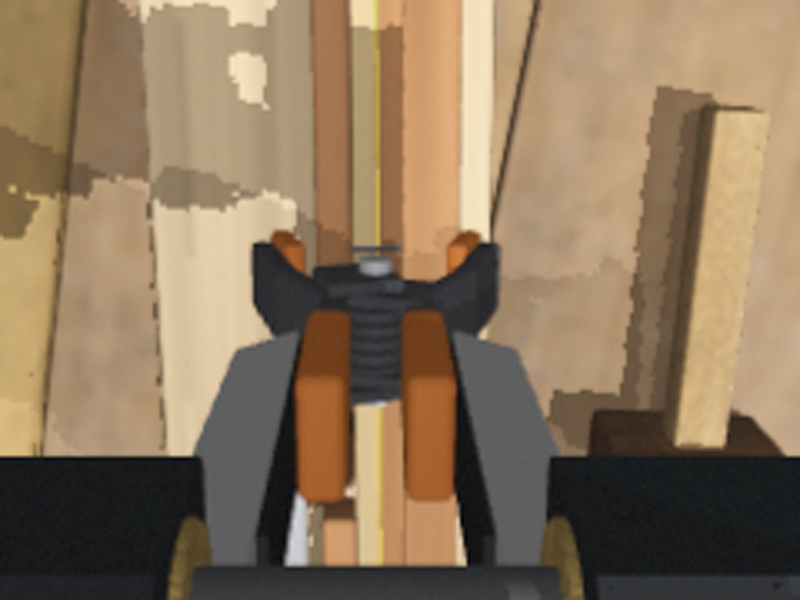

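```bash
python3 -m handwheel '[[[0.02,0,1.2,0,0,0],[0.02,0,1.2,0,0,0],[0,0,0,0,0,0]]]' && python3 -m handwheel '[[[0,0,0.9,0,0,0],[0,0,0.9,0,0,0],[0,0,0.5,0,0,0],[0,0,0,0,0,0],[0,0,0,0,0,0],[0,0,0,0,0,0]]]'
python3 - <<'E'
from h import *
s=st();c=cam('wrist');im=snapshot('wrist');cv2.imwrite('pics/w14.png',im)
cv2.imwrite('pics/w14b.png',cv2.resize(im[120:300,145:385],(800,600),interpolation=cv2.INTER_CUBIC))
im=snapshot('scene');cv2.imwrite('pics/s14.png',im);cv2.imwrite('pics/s14c.png',cv2.resize(im[130:200,260:350],(771,600),interpolation=cv2.INTER_CUBIC)[:600])
im=snapshot('top');cv2.imwrite('pics/t14.png',im);cv2.imwrite('pics/t14b.png',cv2.resize(im,(800,600),interpolation=cv2.INTER_CUBIC))
E
```

```text
t: 17.2
ee_pos: [0.5278, -0.0462, 0.175]
tool_rot: [0.645, 0.765, -0.001, -0.002]
wrist_force: [-1.3, 0.3, -1.5]
gripper_width: 0.0247
t: 17.8
ee_pos: [0.5295, -0.0467, 0.1547]
tool_rot: [0.645, 0.765, 0.0, 0.0]
wrist_force: [-0.4, 0.4, -0.6]
gripper_width: 0.0251
t 17.8 pos [ 0.5295 -0.0467  0.1547] q [6.446e-01 7.645e-01 2.000e-04 4.000e-04] F [-0.4  0.4 -0.6] w 0.0251
j [-0.301  0.037  1.914  0.     1.19  -0.471]
```

View pics/w14b.png

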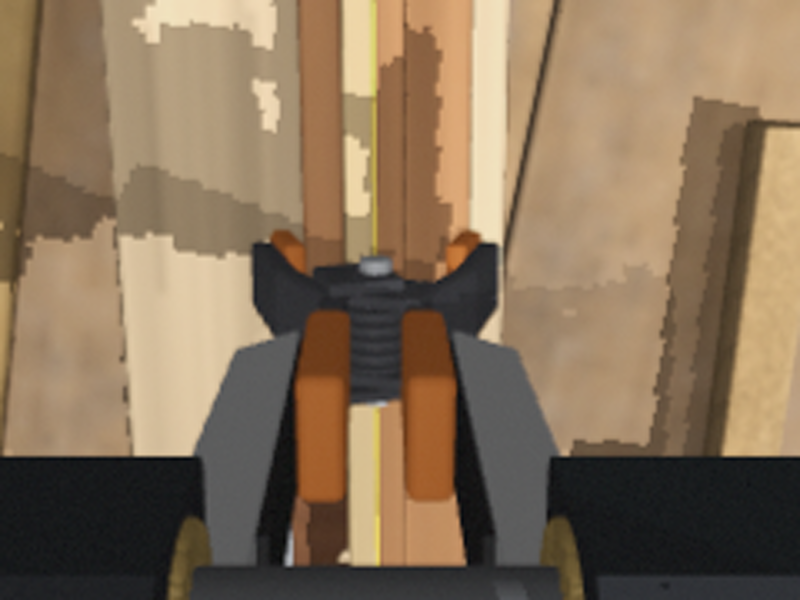

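View pics/s14c.png

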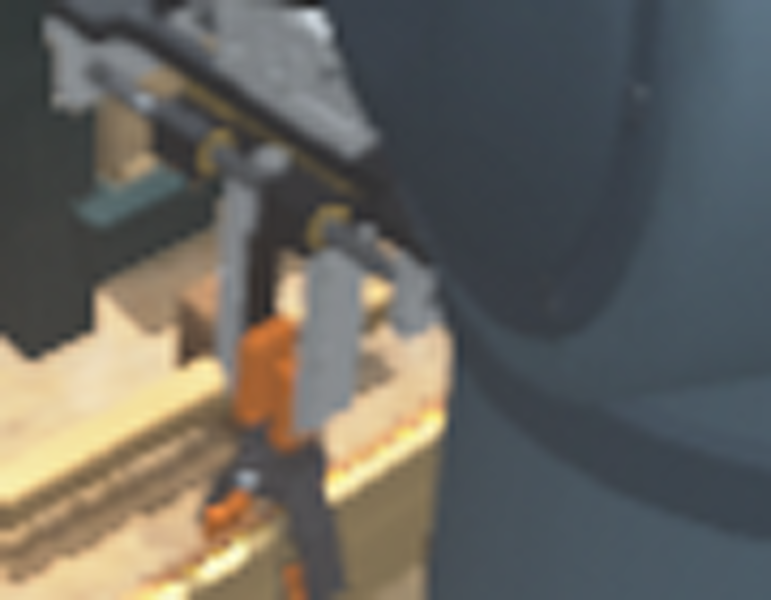

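View pics/t14b.png

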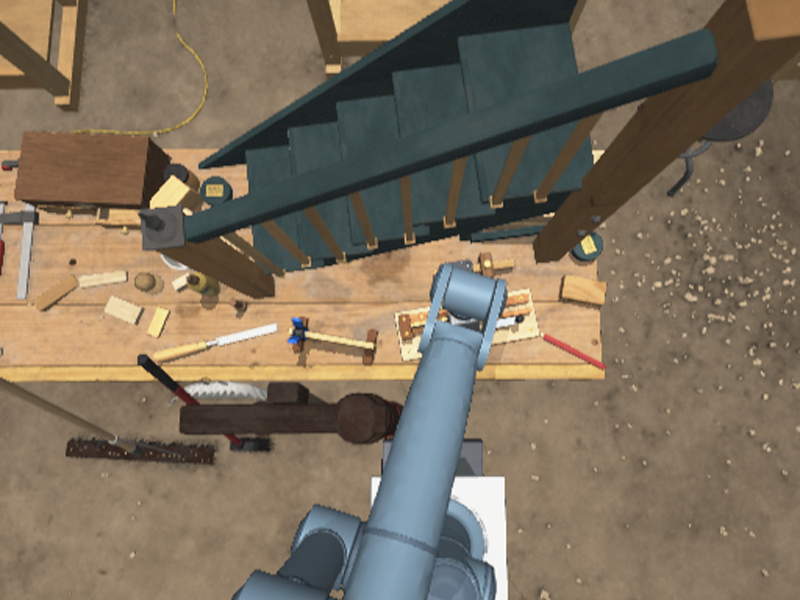

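Run:
```python
from h import *
im=cv2.imread('pics/s14.png');cv2.imwrite('pics/s14d.png',cv2.resize(im[175:215,275:315],(600,600),interpolation=cv2.INTER_CUBIC))
im=cv2.imread('pics/w14.png');cv2.imwrite('pics/w14d.png',cv2.resize(im[180:230,210:300],(800,444),interpolation=cv2.INTER_CUBIC))
```

```text
(no output)
```

View pics/s14d.png

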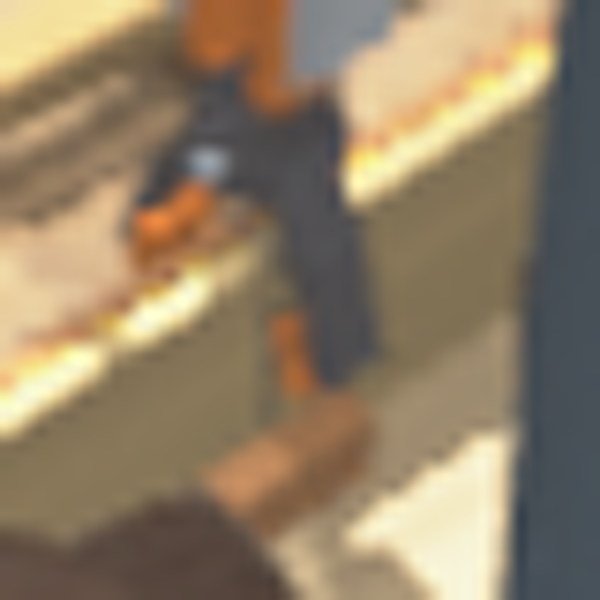

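View pics/w14d.png

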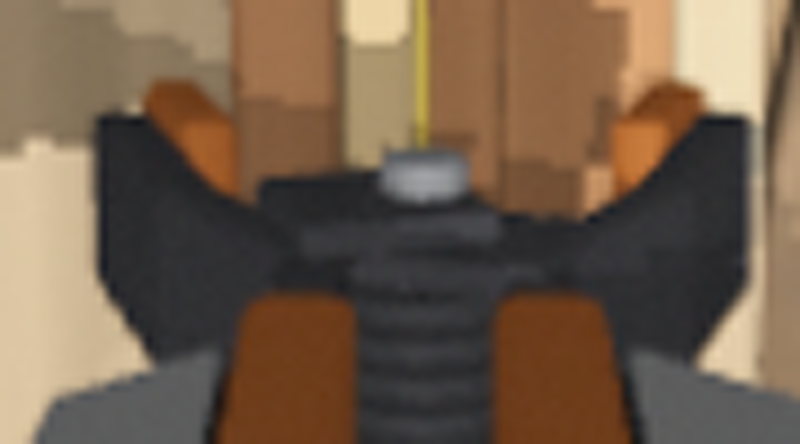

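Run:
```python
from h import *
s=state();c=cam('scene');cw=cam('wrist')
yd=np.array([np.cos(np.radians(99.7)),np.sin(np.radians(99.7)),0]);xd=np.array([yd[1],-yd[0],0])
S=lambda u,v:ray(c,275+(u+.5)/15-.5,175+(v+.5)/15-.5)
W=lambda u,v:ray(cw,210+(u+.5)/8.889-.5,180+(v+.5)/8.889-.5)
pe=np.array([.5293,-.0474,0])
def tri(a,b):
    (o1,d1),(o2,d2)=a,b
    x=np.linalg.lstsq(np.c_[d1,-d2],o2-o1,rcond=None)[0];p=o1+x[0]*d1;q=o2+x[1]*d2;m=(p+q)/2
    print(m.round(4),'gap',np.linalg.norm(p-q).round(4),'strip x,y,z',((m-pe)@xd).round(4),((m-pe)@yd).round(4));return m
tri(S(207,163),W(425,178))
for off in (.009,.011,.013):
  for uv in [(288,316),(300,392)]:
    o,d=S(*uv);t=((pe+off*yd-o)@yd)/(d@yd);p=o+t*d;print(off,uv,'x',((p-pe)@xd).round(4),'z',p[2].round(4))
# x of pads/strip in wrist at given z
for n,uv,z in [('padL inner',(235,165),.075),('padR inner',(615,165),.075),('stripL',(343,100),.085),('stripR',(505,100),.085),('padL o',(148,90),.06),('padR o',(703,90),.06)]:
    o,d=W(*uv);p=o+d*(z-o[2])/d[2];print(n,((p-pe)@xd).round(4),((p-pe)@yd).round(4))
```

```text
[ 0.5273 -0.0335  0.111 ] gap 0.0003 strip x,y,z 0.0004 0.0141
0.009 (288, 316) x -0.0202 z 0.0804
0.009 (300, 392) x -0.0251 z 0.0625
0.011 (288, 316) x -0.022 z 0.0831
0.011 (300, 392) x -0.027 z 0.0652
0.013 (288, 316) x -0.0238 z 0.0858
0.013 (300, 392) x -0.0288 z 0.068
padL inner -0.0169 0.0058
padR inner 0.0177 0.0058
stripL -0.0067 0.0143
stripR 0.0074 0.0142
padL o -0.0262 0.0093
padR o 0.0272 0.0093
```

```bash
python3 -m handwheel '[[[0.12,0,0.3,0,0,0],[0,0,0.3,0,0,0],[0,0,0,0,0,0],[0,0,0,0,0,0],[0,0,0,0,0,0]]]'
python3 - <<'E'
from h import *
s=st()
im=snapshot('scene');cv2.imwrite('pics/s15.png',im);cv2.imwrite('pics/s15d.png',cv2.resize(im[175:215,275:315],(600,600),interpolation=cv2.INTER_CUBIC))
im=snapshot('wrist');cv2.imwrite('pics/w15.png',im);cv2.imwrite('pics/w15d.png',cv2.resize(im[180:270,200:310],(733,600),interpolation=cv2.INTER_CUBIC))
E
```

```text
t: 18.45
ee_pos: [0.529, -0.0454, 0.1483]
tool_rot: [0.645, 0.765, 0.0, 0.0]
wrist_force: [-0.5, 0.7, -0.2]
gripper_width: 0.0251
t 18.45 pos [ 0.529  -0.0454  0.1483] q [0.6446 0.7645 0.     0.    ] F [-0.5  0.7 -0.2] w 0.0251
j [-0.299  0.044  1.919  0.     1.179 -0.469]
```

View pics/s15d.png

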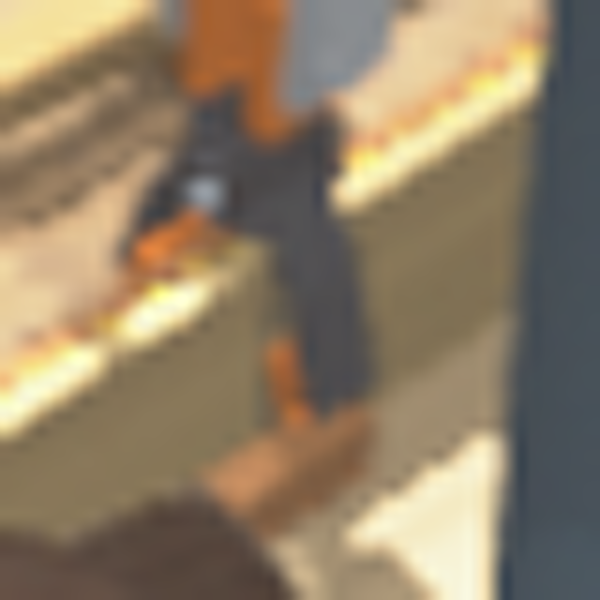

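View pics/w15d.png

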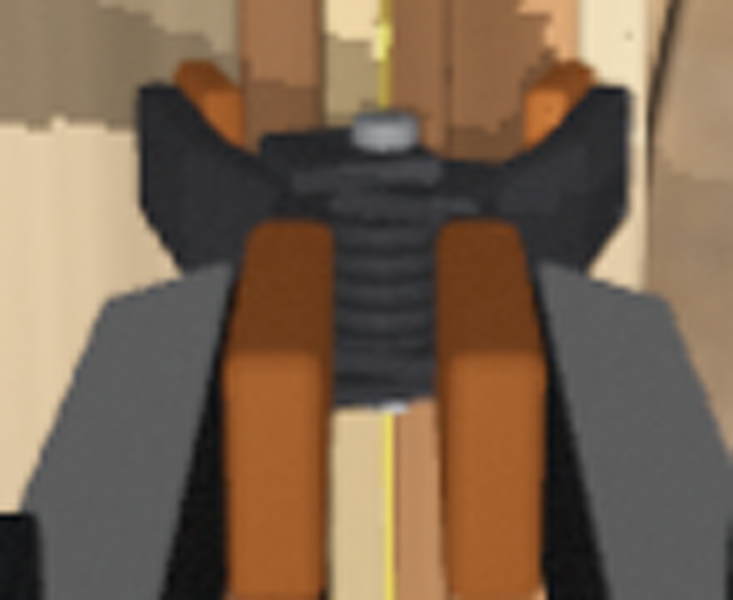

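```bash
python3 -c "
from h import *
print(finish_job());st()"
```

```text
the job is handed in; nothing more can be done
None
the job is handed in; nothing more can be done
```

The job is done in the order you asked, and I handed it in at about 18.5 s of the 54 s allowed. The arm is still holding the clamp open astride the strip.

- **Strip:** I pinched it and slid it about 48 mm along the groove until it butted against the stop. The push force rose to about 10 N. The wrist picture then showed a gap of about 0.3 mm or less, which is within the measuring error.
- **Cam lever:** I swung it all the way round. A picture after I let go shows it parallel to the strip, within about 0.5° of its 90° stop. The knob worked towards the edge of the finger pads on the way round, and the wrist force peaked at about 39 N, but the lever reached its stop.
- **Clamp:** It is squeezed fully open (25 mm over the grips, 30 N grip) and upright.
  - **At the pencil line:** It should be within about 2 mm of the line; I corrected a 1.5 mm offset that I had measured.
  - **Pad height:** The first check put the pad tops at about 80 mm, and as high as 86 mm depending on the depth assumed, against the strip's 85 mm edge. I therefore lowered the clamp a further 6 mm. By calculation the pad tops are now at about 70 to 77 mm, with 80 mm as the worst reading. I did not measure this again; I only looked at the pictures.
  - **Clearance:** The gap is about 10 mm on each side of the strip, with the wrist force near zero, so nothing is touching.

I did not touch the other tools. The last overhead picture shows nothing fallen or shifted among those I could see; the arm partly hides the jig and the marking gauge.

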